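# Ready the plaster-room rinse basin and start the rinse

## Task

Draw the slotted drain plate out from under the stack of white trays, leaving the trays stacked, unlifted and upright where they are, and fit it in the rinse basin: tuck the edge far from its grip under the basin's lip, then lower the grip end until the plate lies flat and fully home. Stand every plaster model that is on the bench on the plate, teeth up, then press the plunger of the push valve beside the basin fully down to its stop, hold it there for ten seconds to rinse them, and let it rise again. Leave the bowl, bottle and spatula alone.

Things in the scene. Friction and masses are not known exactly. Their poses are not given: they have to be found in the camera images.
- plate_mid (a point): Centre of the drain plate (half-way through its thickness): a loose slotted aluminium plate, 200 long (its x) x 150 wide (its y) x 8 mm thick, 220 g. At the start it lies flat on the bench under the tray stack, with its grip end sticking out towards the robot. Axes: x from the grip end to the rear edge, z up.
- plate_grip (a point): Centre of the plate's grip: an upright black block on the plate's top, 14 mm thick along the plate's x, 60 mm wide along y, 34 mm tall (from the plate's top face to 42 mm above its underside). It lies 80 mm from plate_mid towards -x and 21 mm above it, 20 mm in from the front edge. At the start 51 mm are free between it and the tray stack. Axes as plate_mid.
- plate_rear (a point): Middle of the plate's rear edge (100 mm from plate_mid along its +x, half-way through the thickness): the edge that goes under the basin's lip. Same axes as plate_mid.
- basin: White rinse basin fixed to the bench, with a pocket 206 (x) x 156 mm (y) for the plate, which rests on a ledge 14 mm above the bench; seated, its middle is 18 mm up. Front wall (-x end, 8 mm thick) 22 mm high, flush with the seated plate; side walls (8 mm) 34 mm high. Origin: centre of its underside; x points to the end with the lip, away from the robot within 0.25 rad; z up.
- lip_edge (a point): Middle of the free edge of the basin's lip, on its underside, 28 mm above the bench and at x = 88 mm of the basin. The lip is a bare metal strip 4 mm thick that overhangs the full width of the pocket's far end by 15 mm. 14 mm are free between ledge and lip: the 8 mm plate goes under it tilted by up to about 12 degrees, and cannot be dropped straight in. Axes as the basin.
- rack: Stop rack fixed to the bench: two upright pins (12 mm thick, 55 mm tall) at x = -72, y = +86 and -86 mm, each with a rail (3 mm high) behind it. The plate slides out between them along -x; the wider trays are held back. Origin: on the bench below the middle of the stack; x points from the pins to the stack. plate_mid starts at x = -43 mm; the plate is clear when its rear edge is at x = -80 mm.
- tray1_mid (a point): Centre (10 mm above its underside) of the lowest of three equal white open trays stacked on the plate, 130 (x) x 190 (y) x 20 mm, 160 g each. When the plate is drawn away the stack sinks 5 mm on to the rack's rails.
- tray2_mid (a point): Centre of the middle tray, as tray1.
- tray3_mid (a point): Centre of the top tray, as tray1; two blue arches lie in it and are part of it.
- plunger (a joint): Travel of the push valve's plunger in m: 0 up, 0.014 at its stop. A spring returns it; it takes 2 N to start and 8 N at the stop.
- plunger_top (a point): Centre of the top of the valve's round black plunger head (36 mm diameter), 82 mm above the bench when up. The valve is a steel pillar fixed beside the basin's +y side; the head moves straight down.
- bowl: Bystander: green mixing bowl, 110 mm across, 60 mm high; origin at its underside.
- bottle: Bystander: white bottle, 60 mm across, 140 mm tall; origin at its underside.
- spatula: Bystander: spatula lying on the bench, 200 mm long.
- cast1_mid (a point): Centre (17 mm above its underside) of a plaster model of one jaw quadrant, 110 g; two to four alike are present (the rest read None from the start). Base 66 mm along its y, 38 mm along its x, 24 mm tall, above it a gum ridge (20 mm wide) and teeth to 34 mm. z points up, to the teeth.
- cast2_mid (a point): Another model, as cast1, or absent.
- cast3_mid (a point): Another model, as cast1, or absent.
- cast4_mid (a point): Another model, as cast1, or absent.
Not all that is in view belongs to the job. What is shaped like the part that bears tray3_mid but green or red is not meant.

How it is judged:
On the way, in this order (a step that is already met when the one before it is completed fails the run):
1. the plate is drawn clear of the tray stack, which still stands (x of plate_rear in the frame of rack below -0.07 m and angle between each of tray1_mid, tray2_mid, tray3_mid's own z axis and vertical below 0.12 rad and horizontal distance between each of tray1_mid, tray2_mid, tray3_mid and rack below 0.035 m and height (world z) of tray1_mid between 0.006 and 0.025 m and height (world z) of tray2_mid between 0.026 and 0.045 m and height (world z) of tray3_mid between 0.046 and 0.065 m), for 0.2 s.
2. the plate lies flat in the basin with its rear edge under the lip (x of plate_rear in the frame of basin above 0.093 m and x of plate_grip in the frame of basin below -0.06 m and z of plate_mid in the frame of basin between 0.014 and 0.021 m and angle between plate_mid's own z axis and vertical below 0.035 rad), for 0.4 s.
3. every model present stands teeth up on the seated plate (all of step 2 and x of cast1_mid in the frame of plate_mid between -0.075 and 0.098 m and y of cast1_mid in the frame of plate_mid between -0.072 and 0.072 m and z of cast1_mid in the frame of plate_mid between 0.016 and 0.026 m and angle between each of cast1_mid, cast2_mid, cast3_mid, cast4_mid's own z axis and vertical below 0.12 rad and x of cast2_mid in the frame of plate_mid between -0.075 and 0.098 m and y of cast2_mid in the frame of plate_mid between -0.072 and 0.072 m and z of cast2_mid in the frame of plate_mid between 0.016 and 0.026 m and x of cast3_mid in the frame of plate_mid between -0.075 and 0.098 m and y of cast3_mid in the frame of plate_mid between -0.072 and 0.072 m and z of cast3_mid in the frame of plate_mid between 0.016 and 0.026 m and x of cast4_mid in the frame of plate_mid between -0.075 and 0.098 m and y of cast4_mid in the frame of plate_mid between -0.072 and 0.072 m and z of cast4_mid in the frame of plate_mid between 0.016 and 0.026 m), for 0.3 s.
4. the plunger is pressed down to its stop and held there (value of joint plunger above 0.012 m), for 9 s.
At the end, for the whole second after the job is handed in: Plate flat in the basin (2 degrees, 3 mm), rear edge 5 mm or more under the lip, grip at the open end; every model present upright (7 degrees) on it; three trays still stacked and level (7 degrees) within 35 mm of the rack's middle; plunger up again (all of step 3 and angle between each of tray1_mid, tray2_mid, tray3_mid's own z axis and vertical below 0.12 rad and horizontal distance between each of tray1_mid, tray2_mid, tray3_mid and rack below 0.035 m and height (world z) of tray1_mid between 0.006 and 0.025 m and height (world z) of tray2_mid between 0.026 and 0.045 m and height (world z) of tray3_mid between 0.046 and 0.065 m and value of joint plunger below 0.002 m); the robot touches nothing.
It fails at once if a tray is tipped (over 17 degrees) (angle between any of tray1_mid, tray2_mid, tray3_mid's own z axis and vertical above 0.3 rad).
It fails at once if a tray is lifted (more than 25 mm) (height (world z) of tray1_mid above 0.043 m or height (world z) of tray2_mid above 0.063 m or height (world z) of tray3_mid above 0.083 m).
It fails at once if the bowl, bottle or spatula is moved more than 30 mm (distance of any of bowl, bottle, spatula from where it was at the start of the episode above 0.03 m).
Of cast1, cast2, cast3, cast4 only 2 to 4 are there at a start; the rules pass over those that are not, and their reading is None.
At some moment in a run one of cast1, cast2, cast3, cast4 may be knocked a few centimetres aside while the robot is not near it.
It also fails if it takes over 210 s, if anything falls off the work surface, if the arm or the gripper's body presses on something with over 40 N, if the wrist force passes 120 N, or if a joint passes its speed limit or range.

## Robot

A 6-joint arm with a two-finger parallel gripper is mounted at the origin on the work surface. World frame = base frame: x ahead of the robot, y to its left, z up, the work surface at z = 0. Lengths are in m, angles in rad, forces in N, time in s.
With the tool pointing down it reaches from about 0.35 to 0.875 m from the base axis. Payload 15.5 kg.
Tool frame: the origin (TCP) lies midway between the tips of the shut fingers; the grasp point (between the pads) lies robot.grip_point_offset behind it (robot.grip_point_offset is the distance from the TCP to the grasp point, in m); z points along the fingers, y is the direction in which the jaws open and shut (so a half turn about z gives the same grasp; the last joint's range is limited). The gripper opens to 85 mm and grips with 20 to 120 N. Pads are 22 mm wide; open, the fingers measure 114 mm over their backs; the gripper's body (76 mm by 85 mm) begins 54 mm behind the grasp point. The pads swing forward as they close: fully open they stand 13 mm farther back than shut.
Start: joints at [1.101, 0.494, 1.345, -0, 1.302, -0.096], TCP at [0.229, 0.582, 0.231] pointing down, gripper open.
Joint ranges: [-2.91, 2.91], [-0.82, 2.16], [0.22, 2.67], [-1.22, 4.37], [0.12, 2.79], [-3.08, 3.08]. Speed limits (rad/s): [1.89, 1.89, 2.57, 3.01, 3.01, 3.01].

## Interface

Orientations are given as a 3x3 rotation matrix whose columns are the frame's x, y, z axes.
In Python, from plant import robot gives the robot as it stands.
- The arm moves only by the tool send_rows, never from a script. Its argument "moves" is a list of rows, each an object of numbers: "tx", "ty", "tz": the shift along the world's x, y, z in mm; "ax", "ay", "az": the turn, a rotation vector about the world's x, y, z in degrees; "hand": the finger opening in mm, from 0 to 85.4. In form: [{"tx": .., "ty": .., "tz": .., "ax": .., "ay": .., "az": .., "hand": ..}, ...]. A call has 1 to 10 rows; each row shifts and turns the commanded pose from where the row before left it; what a row does not reach is not made up. A row lasts 1/10 s, in which the tool goes at most 50 mm and 8.59 degrees, less where a joint would pass 70% of its speed; a pose out of reach is approached as far as the arm can. A call is refused whole if a number of a shift passes 50 or a number of a turn 8.59, either way. A call with a gripper value outside its range is refused whole. The fingers move at their own pace and stop on an object; "newtons" is the grip in N (left out, the last holds). Time passes only in rows, so rows that do not move let the fingers close. It gives the time, the measured TCP pose, the force and the opening at its end, in the units of the state.
- robot.observe(): the state, without advancing time (a new reading comes with each control period).
- robot.snapshot(name): name is "scene" or "top" or "wrist"; returns a dict with "img" (480x640x3 uint8, red, green, blue), "mtx" (3x3 intrinsics, pixels), "distortion" ([k1, k2, p1, p2, k3] as OpenCV has them; the pictures are not rectified), "view" (4x4, takes a point from world to camera coordinates). Camera axes: x right, y down, z forward; pixel columns grow to the right and rows downward; lengths in m; the calibration is good to about 2 mm. A picture is of the moment at which its call begins. There is no depth.
- robot.sign_off(): hands the job in, once; it reports no verdict.
The state is a dict: "time": time; "joint_pos": joint angles; "joint_velocities": joint speeds; "joint_efforts": joint torques, N m; "position": TCP position; "orientation": TCP orientation; "wrist_force": force on the tool from outside, world axes, zero at the start; "moment": the same for the moment, N m; "finger_gap": finger opening in m.
Only numpy, scipy, OpenCV 4.12 (cv2) and the standard library are available. Lean on these libraries where they do the work, as an engineer would, in place of code of your own. Each camera call takes 0.05 s, during which the arm holds its last target.

## Working session

There is one attempt and no reset: what is moved stays moved. The work goes in short steps, Python scripts to look and compute and a tool call to move; the robot and the scene stay as the last step left them, time stands still between calls to the robot, and variables do not carry over. Pictures are saved under pics/ and viewed, and the job is handed in when it is done.

Besides the shell and the picture viewer there is one more tool, called after "Request:" in YAML: its name, and indented under it one key for each argument. send_rows: Moves the arm, as the interface text tells. Its arguments: {"type":"object","properties":{"moves":{"type":"array","items":{"type":"object","properties":{"tx":{"type":"number"},"ty":{"type":"number"},"tz":{"type":"number"},"ax":{"type":"number"},"ay":{"type":"number"},"az":{"type":"number"},"hand":{"type":"number"}}}},"newtons":{"type":"number"}},"required":["moves"]}

```bash
ls; mkdir -p pics
python3 - <<'E'
from plant import robot
import cv2,numpy as np
print(robot.grip_point_offset)
s=robot.observe(); print(s)
for n in ["scene","top","wrist"]:
    d=robot.snapshot(n); cv2.imwrite(f"pics/{n}0.png",d["img"][:,:,::-1]); np.savez(f"{n}0.npz",**d)
    print(n,d["mtx"],d["distortion"],np.round(d["view"],3))
E
```

```text
pics
0.0187
{'time': 0.0, 'joint_pos': array([ 1.10049433e+00,  4.94220048e-01,  1.34613239e+00,  2.01669998e-05,
        1.30248426e+00, -9.54966554e-02]), 'joint_velocities': array([ 0.00025033,  0.0011418 ,  0.00010937,  0.00123889,  0.00195824,
       -0.00116914]), 'joint_efforts': array([-6.94571372e-04, -8.82162738e+01, -3.83863127e+01, -3.36115627e-04,
        1.01861314e-02,  1.17963527e-04]), 'position': array([0.2286342 , 0.58129766, 0.2306769 ]), 'orientation': array([[-9.30576901e-01,  3.66096017e-01, -5.81083365e-04],
       [ 3.66096452e-01,  9.30576261e-01, -1.10017548e-03],
       [ 1.37972526e-04, -1.23653044e-03, -9.99999226e-01]]), 'wrist_force': array([-0.21372235,  0.12247933, -0.09294588]), 'moment': array([-0.00844301,  0.06641199,  0.00910104]), 'finger_gap': 0.08540189047652165}
scene [[513.52183253   0.         316.39964118]
 [  0.         513.52183253 234.47239629]
 [  0.           0.           1.        ]] [-0.09042592  0.          0.          0.          0.        ] [[-0.572  0.82  -0.016  0.359]
 [ 0.58   0.391 -0.714 -0.197]
 [-0.58  -0.418 -0.7    1.69 ]
 [ 0.     0.     0.     1.   ]]
top [[461.53923766   0.         313.33420994]
 [  0.         461.53923766 242.32754951]
 [  0.           0.           1.        ]] [-0.01728649  0.          0.          0.          0.        ] [[ 0.014 -1.     0.019 -0.088]
 [-0.985 -0.017 -0.171  0.496]
 [ 0.171 -0.017 -0.985  1.118]
 [ 0.     0.     0.     1.   ]]
wrist [[337.50425271   0.         319.80037498]
 [  0.         337.50425271 241.29041343]
 [  0.           0.           1.        ]] [-0.06485086  0.          0.          0.          0.        ] [[ 0.364  0.931 -0.001 -0.625]
 [ 0.89  -0.348  0.294 -0.039]
 [ 0.273 -0.108 -0.956  0.38 ]
 [ 0.     0.     0.     1.   ]]
```

View pics/top0.png

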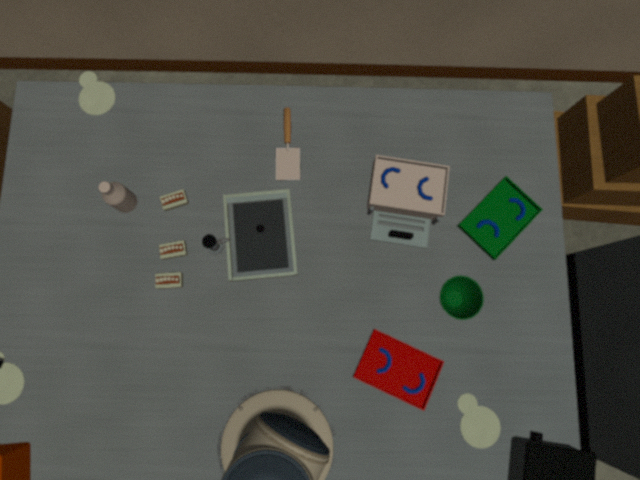

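View pics/scene0.png

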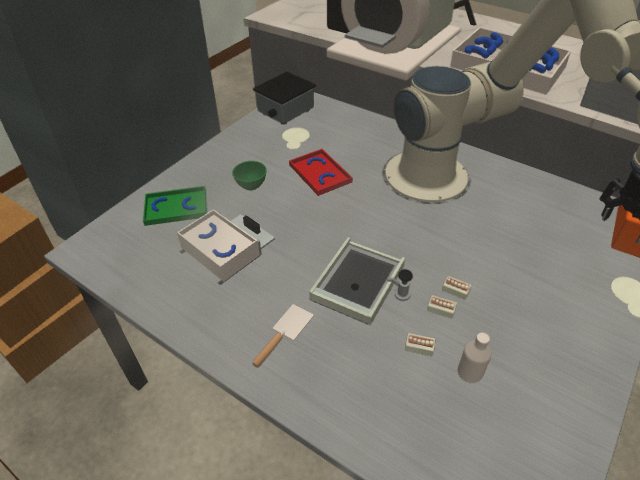

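View pics/wrist0.png

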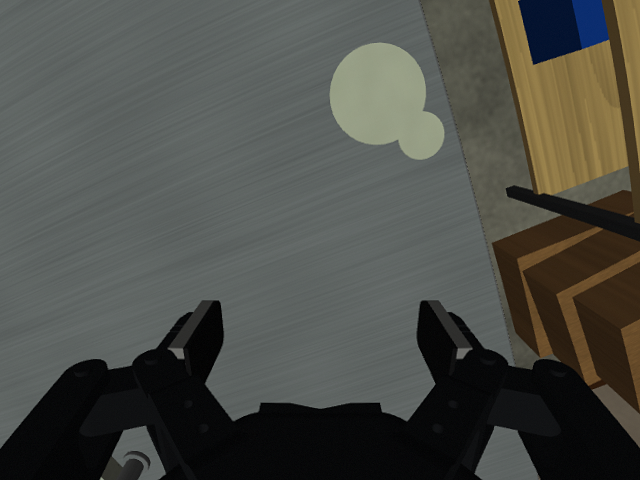

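The top view shows the tray stack at (408,187) with the plate grip at (400,235), the basin at (260,234), the plunger at (209,241), and three casts at (173,199), (172,249) and (168,281). The red and green trays are decoys.

```bash
cat > h.py <<'E'
import cv2,numpy as np
def load(n): return dict(np.load(n,allow_pickle=True))
def ray(d,uv):
    p=cv2.undistortPoints(np.array(uv,float).reshape(-1,1,2),d["mtx"],d["distortion"]).reshape(-1,2)
    V=d["view"];R=V[:3,:3];c=-R.T@V[:3,3]
    return c,(np.c_[p,np.ones(len(p))])@R
def cast(d,uv,z):
    c,r=ray(d,uv); return c+r*((z-c[2])/r[:,2])[:,None]
def proj(d,P):
    V=d["view"]; P=np.array(P,float).reshape(-1,3)
    return cv2.projectPoints(P,cv2.Rodrigues(V[:3,:3])[0],V[:3,3],d["mtx"],d["distortion"])[0].reshape(-1,2)
def tri(das,uvs):
    A=np.zeros((3,3));b=np.zeros(3)
    for d,u in zip(das,uvs):
        c,r=ray(d,[u]);r=r[0]/np.linalg.norm(r);M=np.eye(3)-np.outer(r,r);A+=M;b+=M@c
    return np.linalg.solve(A,b)
def snap(name,out):
    from plant import robot
    d=robot.snapshot(name);np.savez(out+".npz",**d);cv2.imwrite(f"pics/{out}.png",d["img"][:,:,::-1]);return d
def crop(d,x0,y0,x1,y1,out,k=None):
    im=d["img"][y0:y1,x0:x1,::-1];k=k or min(800/(x1-x0),600/(y1-y0))
    cv2.imwrite(f"pics/{out}.png",cv2.resize(im,None,fx=k,fy=k,interpolation=cv2.INTER_CUBIC))
E
python3 - <<'E'
from h import *
t=load("top0.npz");s=load("scene0.npz")
crop(t,140,150,300,270+20,"tA",5); crop(t,350,140,460,260,"tB",5)
crop(s,300,230,480,360,"sA",4.4); crop(s,170,190,280,285,"sB",6)
E
```

```text
(no output)
```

View pics/tA.png

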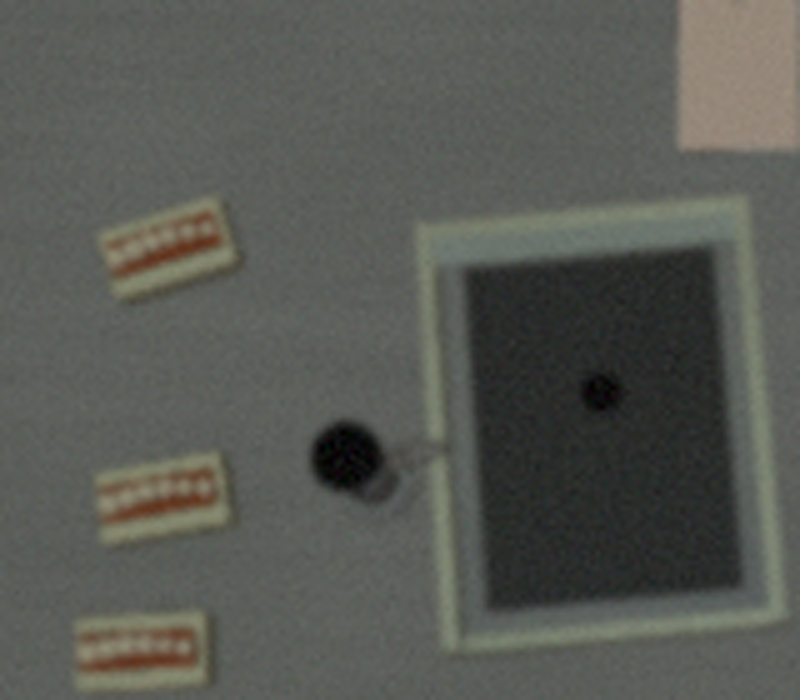

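View pics/tB.png

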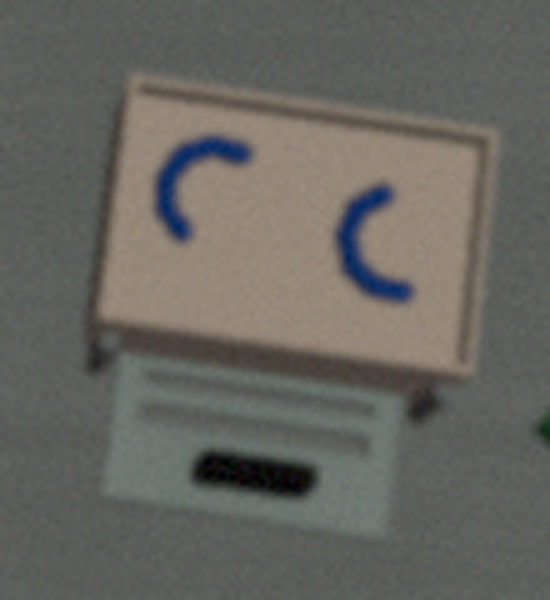

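View pics/sA.png

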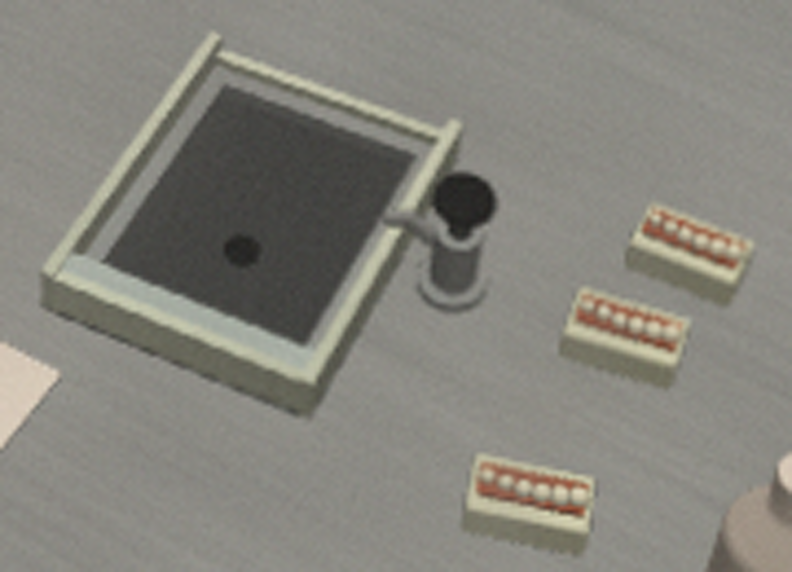

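View pics/sB.png

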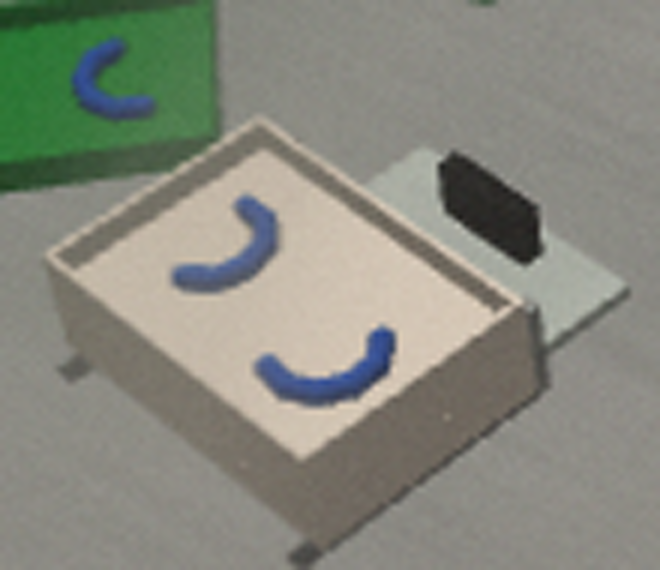

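Run:
```python
from h import *
np.set_printoptions(precision=4,suppress=True)
t=load("top0.npz");s=load("scene0.npz")
o=np.array([350,140]);
f=lambda x,y,ox,oy,k:(ox+(x+.5)/k-.5,oy+(y+.5)/k-.5)
T=lambda x,y:f(x,y,140,150,5); B=lambda x,y:f(x,y,350,140,5); S=lambda x,y:f(x,y,300,230,4.4); SB=lambda x,y:f(x,y,170,190,6)
P=cast(t,[B(103,494),B(385,536)],.008); print("plate front",P, np.linalg.norm(P[0]-P[1]), np.degrees(np.arctan2(*(P[0]-P[1])[[1,0]])))
c=cast(t,[B(198,468),B(314,486),B(200,458),B(312,470)],.042);print("grip top",c,c.mean(0))
print("basin top cam z34",C:=cast(t,[T(452,650),T(785,617),T(747,197),T(418,225)],.034))
for i in range(4): print(np.linalg.norm(C[i]-C[(i+1)%4]))
C2=cast(s,[S(460,122),S(215,36),S(48,272),S(308,372)],.034);print("scene",C2)
for i in range(4): print(np.linalg.norm(C2[i]-C2[(i+1)%4]))
print("plunger",cast(t,[T(348,456)],.082),cast(s,[S(465,200)],.082), tri([t,s],[T(348,456),S(465,200)]))
# casts base top corners z24
for q,z in (([(98,236),(218,198),(238,262),(120,300)],.024),([(97,472),(222,452),(232,523),(105,543)],.024),([(75,620),(208,610),(210,680),(77,690)],.024)):
    c=cast(t,[T(*p) for p in q],z);c2=(c[1]+c[2]-c[0]-c[3]);print("cast",c.mean(0),np.degrees(np.arctan2(c2[1],c2[0])),np.linalg.norm(c2)/2,np.linalg.norm(c[0]+c[1]-c[2]-c[3])/2)
for q in ([(655,202),(754,240),(737,285),(630,244)],[(582,286),(690,320),(677,368),(563,332)],[(476,453),(595,480),(588,537),(465,512)]):
    c=cast(s,[S(*p) for p in q],.024);print("cast s",c.mean(0))
print("tray top", X:=cast(t,[B(132,76),B(498,130),B(472,380),B(96,322)],.068),X.mean(0))
print("scene", X:=cast(s,[SB(262,116),SB(525,303),SB(302,460),SB(47,255)],.068),X.mean(0))
```

```text
plate front [[ 0.5168 -0.2292  0.008 ]
 [ 0.4971 -0.3765  0.008 ]] 0.14863141272600564 82.37173059907808
grip top [[ 0.5248 -0.2728  0.042 ]
 [ 0.5165 -0.3319  0.042 ]
 [ 0.53   -0.2739  0.042 ]
 [ 0.5248 -0.331   0.042 ]] [ 0.524  -0.3024  0.042 ]
basin top cam z34 [[ 0.4014  0.1261  0.034 ]
 [ 0.4206 -0.0398  0.034 ]
 [ 0.6384 -0.0158  0.034 ]
 [ 0.6203  0.1533  0.034 ]]
0.16695065569384537
0.21909301131044628
0.17005163782648824
0.22050565146194864
scene [[ 0.4     0.1301  0.034 ]
 [ 0.4207 -0.0344  0.034 ]
 [ 0.6377 -0.0107  0.034 ]
 [ 0.615   0.1498  0.034 ]]
0.16575659526119974
0.21823349128530353
0.1620504111561583
0.2159390938387598
plunger [[0.4905 0.1728 0.082 ]] [[0.4945 0.1779 0.082 ]] [0.4909 0.1751 0.0768]
cast [0.6079 0.2836 0.024 ] -70.42467774551102 0.06385377893465516 0.03643792416128034
cast [0.4776 0.2773 0.024 ] -79.81551217772785 0.06424855750892791 0.03710018039904548
cast [0.3999 0.2831 0.024 ] -84.73859399011077 0.06665583305547597 0.03534965763776008
cast s [0.4001 0.2871 0.024 ]
cast s [0.4788 0.2813 0.024 ]
cast s [0.612  0.2873 0.024 ]
tray top [[ 0.7233 -0.2372  0.068 ]
 [ 0.6985 -0.4248  0.068 ]
 [ 0.567  -0.4067  0.068 ]
 [ 0.5933 -0.2178  0.068 ]] [ 0.6455 -0.3216  0.068 ]
scene [[ 0.5685 -0.4044  0.068 ]
 [ 0.5957 -0.2168  0.068 ]
 [ 0.7237 -0.2356  0.068 ]
 [ 0.696  -0.4212  0.068 ]] [ 0.646  -0.3195  0.068 ]
```

Request:
send_rows:
  moves:
    - {"tx":22,"ty":-48,"tz":7,"az":-7.5}
    - {"tx":22,"ty":-48,"tz":7,"az":-7.5}
    - {"tx":22,"ty":-48,"tz":7,"az":-7.5}
    - {"tx":22,"ty":-48,"tz":7,"az":-7.5}
    - {"tx":22,"ty":-48,"tz":7,"az":-7.5}
    - {"tx":22,"ty":-48,"tz":7,"az":-7.5}
    - {"tx":22,"ty":-48,"tz":7,"az":-7.5}
    - {"tx":22,"ty":-48,"tz":7,"az":-7.5}
    - {"tx":20,"ty":-48,"tz":7,"az":-7.5}
    - {"tx":20,"ty":-48,"tz":7,"az":-8.5}

```text
validation failed for argument at $.mo...
```

Run:
```python
from h import *
from plant import robot
d=snap("wrist","w1")
s=robot.observe();print(s["time"],s["position"],np.round(s["orientation"],3));V=d["view"];print(-V[:3,:3].T@V[:3,3])
t=load("top0.npz");print("bowl",cast(t,[(461,297)],.05), cast(t,[(482,297)],.06), cast(t,[(440,297)],.06))
```

```text
0.2 [0.22869775 0.58141962 0.23090068] [[-0.931  0.366 -0.   ]
 [ 0.366  0.931 -0.001]
 [ 0.    -0.001 -1.   ]]
[0.15908024 0.6099055  0.37426192]
bowl [[ 0.36558589 -0.44744222  0.05      ]] [[ 0.36568993 -0.49611568  0.06      ]] [[ 0.36430646 -0.39214994  0.06      ]]
```

View pics/w1.png

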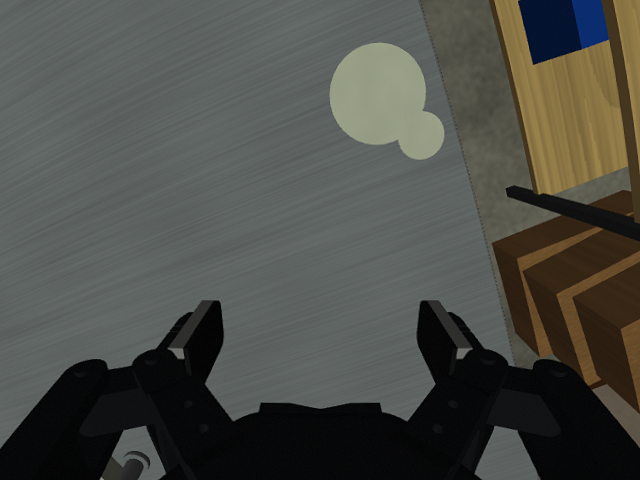

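The wrist view is unchanged because the move was refused. I'll resend it with all the fields.

Request:
send_rows:
  moves:
    - {"tx":22,"ty":-48,"tz":7,"ax":0,"ay":0,"az":-7.5,"hand":50}
    - {"tx":22,"ty":-48,"tz":7,"ax":0,"ay":0,"az":-7.5,"hand":50}
    - {"tx":22,"ty":-48,"tz":7,"ax":0,"ay":0,"az":-7.5,"hand":50}
    - {"tx":22,"ty":-48,"tz":7,"ax":0,"ay":0,"az":-7.5,"hand":50}
    - {"tx":22,"ty":-48,"tz":7,"ax":0,"ay":0,"az":-7.5,"hand":50}
    - {"tx":22,"ty":-48,"tz":7,"ax":0,"ay":0,"az":-7.5,"hand":50}
    - {"tx":22,"ty":-48,"tz":7,"ax":0,"ay":0,"az":-7.5,"hand":50}
    - {"tx":22,"ty":-48,"tz":7,"ax":0,"ay":0,"az":-7.5,"hand":50}
    - {"tx":20,"ty":-48,"tz":7,"ax":0,"ay":0,"az":-7.5,"hand":50}
    - {"tx":20,"ty":-48,"tz":7,"ax":0,"ay":0,"az":-8.5,"hand":50}

```text
time: 1.2
position: [0.4325, 0.1277, 0.2976]
orientation: [[0.135, 0.991, 0.0], [0.991, -0.135, 0.0], [0.0, 0.0, -1.0]]
wrist_force: [0.9, 0.7, -0.1]
finger_gap: 0.05
```

Run:
```python
from h import *
from plant import robot
d=snap("wrist","w2")
s=robot.observe();print(s["time"],s["position"],np.round(s["orientation"],3));V=d["view"];print(-V[:3,:3].T@V[:3,3])
```

```text
1.25 [0.43566643 0.12192776 0.29856563] [[ 0.15   0.989  0.003]
 [ 0.989 -0.15  -0.002]
 [-0.002  0.003 -1.   ]]
[0.4431353  0.20319934 0.44100379]
```

View pics/w2.png

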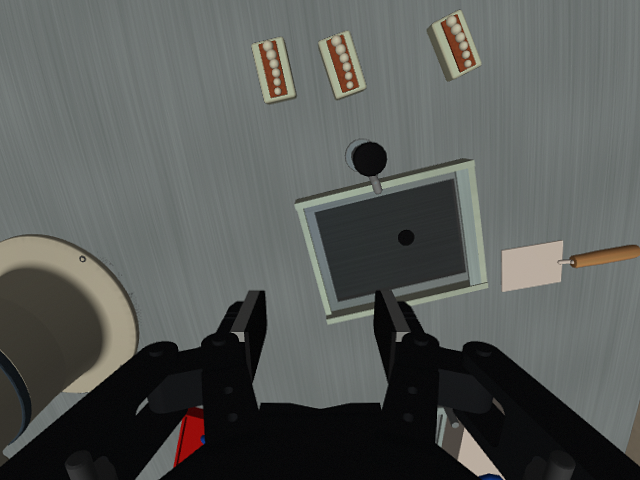

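The wrist view shows the basin corners at about (296,202), (475,160), (487,287) and (328,322), the plunger at (370,158) and the casts along the top. I'll measure the basin here.

Run:
```python
from h import *
d=load("w2.npz"); crop(d,280,130,500,330,"w2c",3.6); crop(d,240,0,490,120,"w2d",3.2)
```

```text
(no output)
```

View pics/w2c.png

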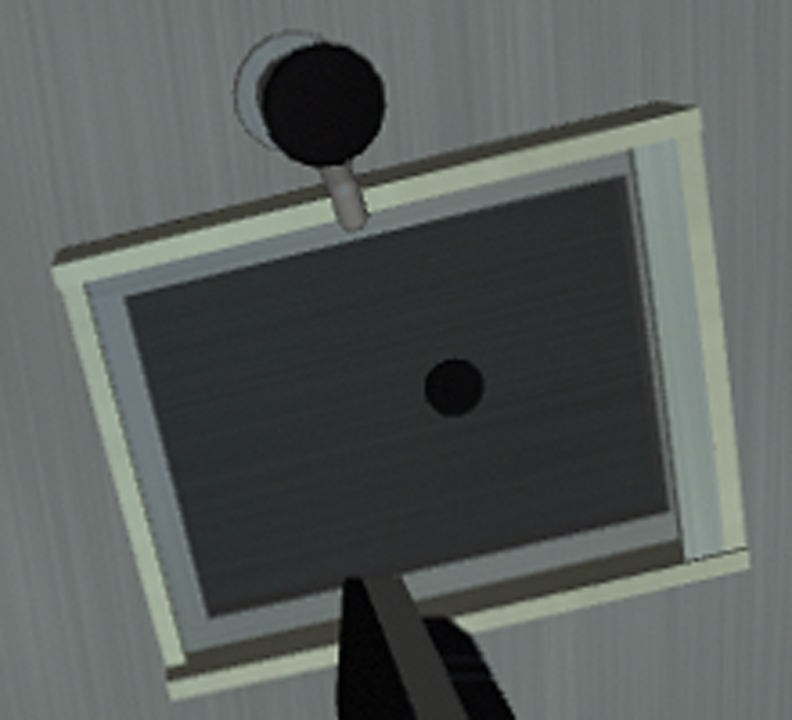

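View pics/w2d.png

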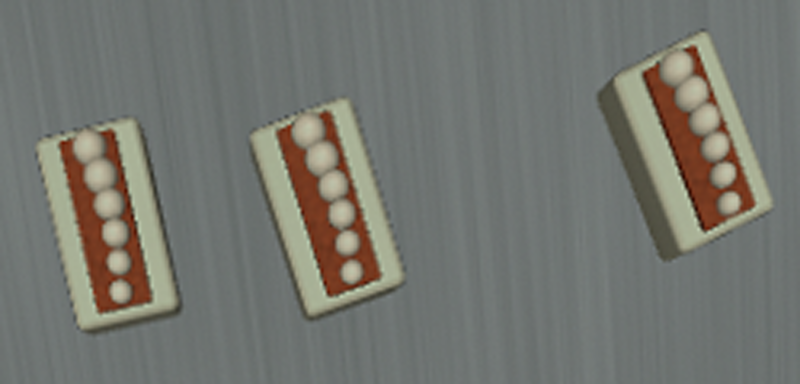

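Run:
```python
from h import *
np.set_printoptions(precision=4,suppress=True)
t=load("top0.npz");s=load("scene0.npz");d=load("w2.npz")
f=lambda x,y,ox,oy,k:(ox+(x+.5)/k-.5,oy+(y+.5)/k-.5)
W=lambda x,y:f(x,y,280,130,3.6); D=lambda x,y:f(x,y,240,0,3.2)
T=lambda x,y:f(x,y,140,150,5);S=lambda x,y:f(x,y,300,230,4.4)
C=cast(d,[W(54,267),W(174,698),W(748,567),W(700,110)],.034)
print("basin",C,[np.linalg.norm(C[i]-C[(i+1)%4]) for i in range(4)],C.mean(0))
ex=(C[3]+C[2]-C[0]-C[1])[:2];ey=(C[0]+C[3]-C[1]-C[2])[:2]
print(np.degrees(np.arctan2(ex[1],ex[0])),np.degrees(np.arctan2(-ey[0],ey[1])))
print("lip",cast(d,[W(631,150),W(683,562)],.032))
print("plunger",cast(d,[W(324,104)],.082),tri([t,d],[T(348,456),W(324,104)]),tri([s,d],[S(465,200),W(324,104)]))
print("spout tip",tri([t,d],[T(447,448),W(352,222)]),tri([s,d],[S(385,217),W(352,222)]))
for q in ([(38,143),(135,118),(180,310),(82,330)],[(250,130),(350,98),(403,283),(310,318)],[(612,80),(707,32),(772,207),(683,252)]):
    c=cast(d,[D(*p) for p in q],.024);e=c[0]+c[1]-c[2]-c[3];print("cast",c.mean(0),np.degrees(np.arctan2(e[1],e[0])),np.linalg.norm(e)/2,np.linalg.norm(c[0]+c[3]-c[2]-c[1])/2)
```

```text
basin [[ 0.4017  0.1304  0.034 ]
 [ 0.4211 -0.0396  0.034 ]
 [ 0.64   -0.015   0.034 ]
 [ 0.6219  0.1547  0.034 ]] [np.float64(0.17108409098286817), np.float64(0.2202546487302154), np.float64(0.17058023408841053), np.float64(0.22152908178417668)] [0.5212 0.0576 0.034 ]
6.363362389474397 6.296509235619196
lip [[ 0.5991  0.144   0.032 ]
 [ 0.6161 -0.0104  0.032 ]]
plunger [[0.4912 0.1758 0.082 ]] [0.4925 0.175  0.0715] [0.4915 0.1761 0.0784]
spout tip [0.5031 0.1327 0.0368] [0.5017 0.1339 0.0455]
cast [0.4005 0.2841 0.024 ] 94.76197324824788 0.06469886454871286 0.03570306748100176
cast [0.4786 0.2794 0.024 ] 101.07473581844764 0.06499809733345713 0.035782626377127036
cast [0.6095 0.2854 0.024 ] 109.87227878064584 0.06330909182891502 0.03579000184215245
```

Request:
send_rows:
  moves:
    - {"tx":8,"ty":-40,"tz":-15,"ax":0,"ay":0,"az":0,"hand":50}
    - {"tx":8,"ty":-40,"tz":-15,"ax":0,"ay":0,"az":0,"hand":50}
    - {"tx":8,"ty":-40,"tz":-15,"ax":0,"ay":0,"az":0,"hand":50}
    - {"tx":8,"ty":-40,"tz":-15,"ax":0,"ay":0,"az":0,"hand":50}
    - {"tx":8,"ty":-40,"tz":-15,"ax":0,"ay":0,"az":0,"hand":50}
    - {"tx":8,"ty":-40,"tz":-15,"ax":0,"ay":0,"az":0,"hand":50}
    - {"tx":8,"ty":-40,"tz":-15,"ax":0,"ay":0,"az":0,"hand":50}
    - {"tx":8,"ty":-40,"tz":-15,"ax":0,"ay":0,"az":0,"hand":50}
    - {"tx":8,"ty":-40,"tz":-15,"ax":0,"ay":0,"az":0,"hand":50}
    - {"tx":8,"ty":-45,"tz":-15,"ax":0,"ay":0,"az":0,"hand":50}

```text
time: 2.25
position: [0.5122, -0.2767, 0.1464]
orientation: [[0.13, 0.992, -0.0], [0.992, -0.13, 0.0], [0.0, -0.0, -1.0]]
wrist_force: [1.3, 1.2, -0.1]
finger_gap: 0.0499
```

Request:
send_rows:
  moves:
    - {"tx":0,"ty":0,"tz":0,"ax":0,"ay":0,"az":0,"hand":50}
    - {"tx":0,"ty":0,"tz":0,"ax":0,"ay":0,"az":0,"hand":50}

```text
time: 2.45
position: [0.5118, -0.2759, 0.1465]
orientation: [[0.132, 0.991, -0.001], [0.991, -0.132, 0.001], [0.001, -0.001, -1.0]]
wrist_force: [-0.6, 0.9, 0.8]
finger_gap: 0.0499
```

Run:
```python
from h import *
from plant import robot
d=snap("wrist","w3")
s=robot.observe();print(s["time"],s["position"],np.round(s["orientation"],3));V=d["view"];print(-V[:3,:3].T@V[:3,3])
```

```text
2.5 [ 0.51180273 -0.27495509  0.14695863] [[ 0.13   0.991 -0.001]
 [ 0.991 -0.13   0.001]
 [ 0.001 -0.001 -1.   ]]
[ 0.52233284 -0.20041194  0.28993642]
```

View pics/w3.png

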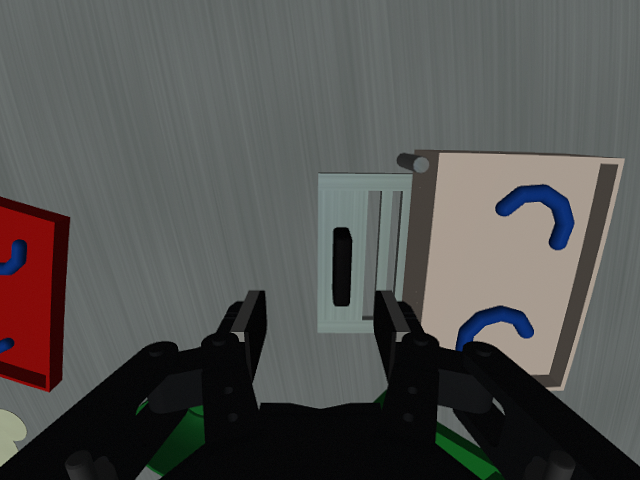

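The grip block is at (343,266), between and ahead of the open fingers, and the plate edges run from (319,174) to (319,332).

Run:
```python
from h import *
np.set_printoptions(precision=4,suppress=True)
d=load("w3.npz"); crop(d,300,160,440,350,"w3c",3.1)
im=d["img"].astype(int);m=(im.max(2)<40).astype(np.uint8);m[:,:325]=0;m[:,356:]=0;m[:222]=0;m[312:]=0
ys,xs=np.nonzero(m);print(xs.min(),xs.max(),ys.min(),ys.max())
for y in (232,250,266,285,300): r=np.nonzero(m[y])[0];print(y,r.min(),r.max(), im[y,r.min()-2:r.max()+3].mean(1).round())
```

```text
333 351 228 305
232 334 348 [110.  43.   0.   3.   2.   4.   4.   1.   5.   4.   3.   3.   5.   4.
   2.   2.   0.  39. 117.]
250 333 351 [134.  87.  25.   2.   6.   8.  13.  13.  14.  13.  13.  11.  12.  11.
  11.  10.   9.  10.   7.   5.  16. 117. 133.]
266 333 350 [137.  73.   7.   4.  10.   9.  11.  13.  12.  12.  11.  13.  12.  10.
   8.  10.   9.   8.   6.   0.  79. 125.]
285 333 349 [110.  42.   0.   6.   9.   9.  13.  13.   9.  12.  10.  10.   9.  11.
  11.   8.  10.   8.   2.  46. 122.]
300 334 349 [110.  42.   3.   8.  10.  13.  11.  11.  11.  11.  10.  12.  11.   9.
  10.   9.   3.   0. 124. 134.]
```

View pics/w3c.png

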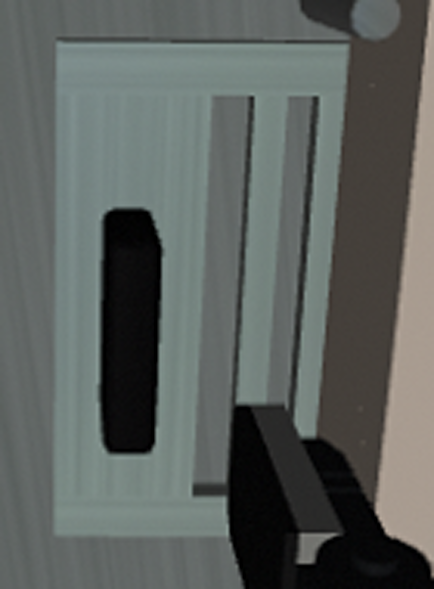

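Run:
```python
from h import *
np.set_printoptions(precision=4,suppress=True)
d=load("w3.npz")
W=lambda x,y:(300+(x+.5)/3.1-.5,160+(y+.5)/3.1-.5)
c=cast(d,[W(102,245),W(161,245),W(156,453),W(103,453)],.042);print(c,c.mean(0),np.linalg.norm(c[0]-c[3]),np.linalg.norm(c[0]-c[1]))
print(cast(d,[W(103,208),W(155,208)],.008))
c=cast(d,[W(56,39),W(54,535)],.008);e=c[0]-c[1];print(c,c.mean(0),np.linalg.norm(e),np.degrees(np.arctan2(-e[0],e[1])))
b=c.mean(0)[:2];a=np.arctan2(-e[0],e[1]);u=np.array([np.cos(a),np.sin(a)]);print("grip from front edge",b+.02*u,"mid",b+.1*u)
print("pin top",cast(d,[W(376,17)],.055))
```

```text
[[ 0.5217 -0.2753  0.042 ]
 [ 0.5362 -0.2771  0.042 ]
 [ 0.529  -0.3341  0.042 ]
 [ 0.5152 -0.3322  0.042 ]] [ 0.5255 -0.3047  0.042 ] 0.05735461395328552 0.014602772295470686
[[ 0.5232 -0.2749  0.008 ]
 [ 0.5375 -0.2767  0.008 ]]
[[ 0.5163 -0.2271  0.008 ]
 [ 0.4958 -0.3765  0.008 ]] [ 0.5061 -0.3018  0.008 ] 0.1507631469823879 -7.8009940323869165
grip from front edge [ 0.5259 -0.3045] mid [ 0.6051 -0.3154]
pin top [[ 0.5882 -0.2268  0.055 ]]
```

Request:
send_rows:
  moves:
    - {"tx":7,"ty":-15,"tz":0,"ax":0,"ay":0,"az":-0.3,"hand":50}
    - {"tx":7,"ty":-14.5,"tz":0,"ax":0,"ay":0,"az":0,"hand":50}
    - {"tx":0,"ty":0,"tz":-25,"ax":0,"ay":0,"az":0,"hand":45}
    - {"tx":0,"ty":0,"tz":-25,"ax":0,"ay":0,"az":0,"hand":45}
    - {"tx":0,"ty":0,"tz":-25,"ax":0,"ay":0,"az":0,"hand":45}
    - {"tx":0,"ty":0,"tz":0,"ax":0,"ay":0,"az":0,"hand":45}
    - {"tx":0,"ty":0,"tz":0,"ax":0,"ay":0,"az":0,"hand":45}
    - {"tx":0,"ty":0,"tz":0,"ax":0,"ay":0,"az":0,"hand":45}

```text
time: 3.3
position: [0.5269, -0.3048, 0.0738]
orientation: [[0.135, 0.991, 0.002], [0.991, -0.135, -0.001], [-0.001, 0.002, -1.0]]
wrist_force: [0.8, 0.2, 0.2]
finger_gap: 0.045
```

Run:
```python
from h import *
d=snap("wrist","w4")
```

```text
(no output)
```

View pics/w4.png

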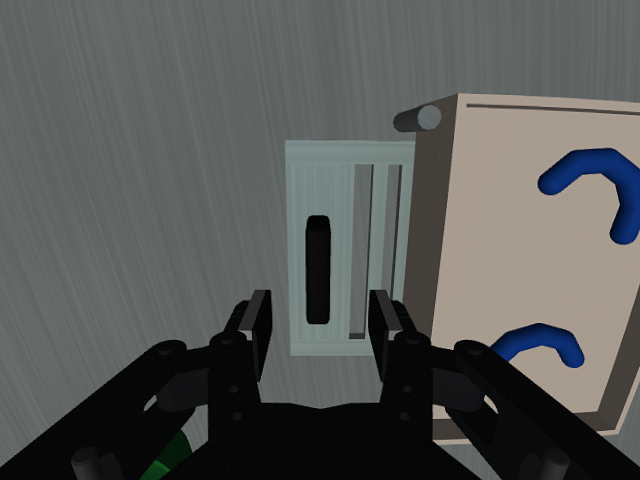

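The block at (318,270) is centred between the fingers. I'll descend and close on it.

Request:
send_rows:
  moves:
    - {"tx":0,"ty":0,"tz":-20,"ax":0,"ay":0,"az":0,"hand":45}
    - {"tx":0,"ty":0,"tz":-20,"ax":0,"ay":0,"az":0,"hand":45}
    - {"tx":0,"ty":0,"tz":-15,"ax":0,"ay":0,"az":0,"hand":45}
    - {"tx":0,"ty":0,"tz":-4,"ax":0,"ay":0,"az":0,"hand":45}
    - {"tx":0,"ty":0,"tz":0,"ax":0,"ay":0,"az":0,"hand":45}
    - {"tx":0,"ty":0,"tz":0,"ax":0,"ay":0,"az":0,"hand":20}
    - {"tx":0,"ty":0,"tz":0,"ax":0,"ay":0,"az":0,"hand":20}

```text
time: 4.05
position: [0.5266, -0.3052, 0.014]
orientation: [[0.135, 0.991, 0.001], [0.991, -0.135, -0.001], [-0.001, 0.001, -1.0]]
wrist_force: [0.2, 0.6, 1.0]
finger_gap: 0.0201
```

Request:
send_rows:
  moves:
    - {"tx":0,"ty":0,"tz":0,"ax":0,"ay":0,"az":0,"hand":5}
    - {"tx":0,"ty":0,"tz":0,"ax":0,"ay":0,"az":0,"hand":5}
    - {"tx":0,"ty":0,"tz":0,"ax":0,"ay":0,"az":0,"hand":5}
    - {"tx":0,"ty":0,"tz":0,"ax":0,"ay":0,"az":0,"hand":5}
  newtons: 80

```text
time: 4.45
position: [0.5264, -0.3051, 0.0142]
orientation: [[0.135, 0.991, 0.001], [0.991, -0.135, -0.001], [-0.001, 0.001, -1.0]]
wrist_force: [-2.2, 0.6, 7.8]
finger_gap: 0.0122
```

Run:
```python
from h import *
d=snap("wrist","w5")
```

```text
(no output)
```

View pics/w5.png

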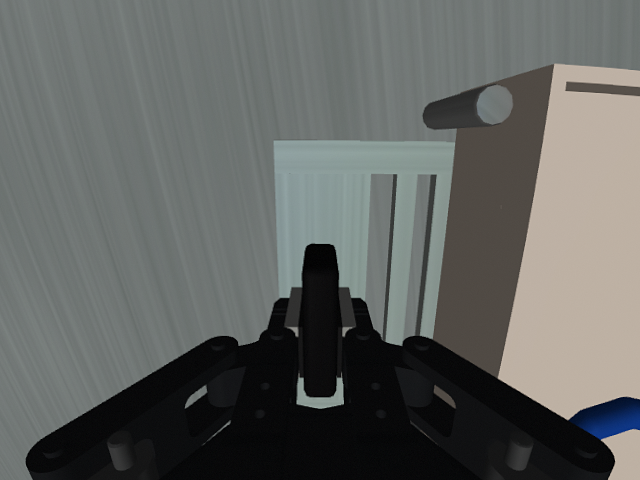

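Request:
send_rows:
  moves:
    - {"tx":-4.95,"ty":0.68,"tz":0,"ax":0,"ay":0,"az":0,"hand":5}
    - {"tx":-7.93,"ty":1.08,"tz":0,"ax":0,"ay":0,"az":0,"hand":5}
    - {"tx":-7.93,"ty":1.08,"tz":0,"ax":0,"ay":0,"az":0,"hand":5}
    - {"tx":-7.93,"ty":1.08,"tz":0,"ax":0,"ay":0,"az":0,"hand":5}
    - {"tx":-7.93,"ty":1.08,"tz":0,"ax":0,"ay":0,"az":0,"hand":5}

```text
time: 5.0
position: [0.4908, -0.3008, 0.0142]
orientation: [[0.135, 0.991, 0.004], [0.991, -0.135, -0.002], [-0.002, 0.004, -1.0]]
wrist_force: [8.1, -1.8, 2.0]
finger_gap: 0.0127
```

Run:
```python
from h import *
d=snap("wrist","w6")
```

```text
(no output)
```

View pics/w6.png

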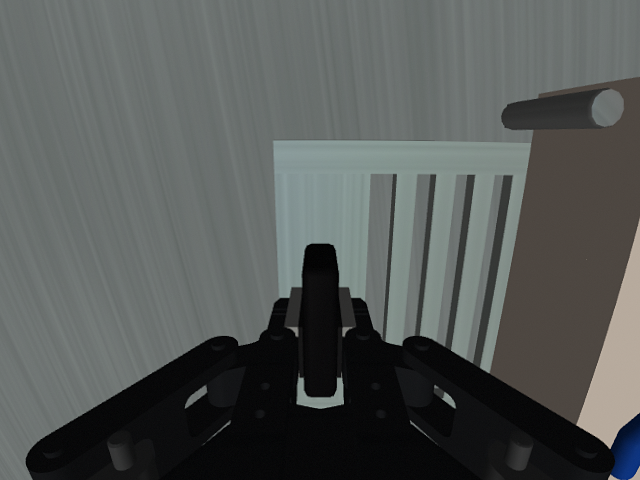

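The plate is sliding out and hasn't slipped in the grip. I'll keep pulling.

Request:
send_rows:
  moves:
    - {"tx":-9.91,"ty":1.36,"tz":0,"ax":0,"ay":0,"az":0,"hand":5}
    - {"tx":-9.91,"ty":1.36,"tz":0,"ax":0,"ay":0,"az":0,"hand":5}
    - {"tx":-9.91,"ty":1.36,"tz":0,"ax":0,"ay":0,"az":0,"hand":5}
    - {"tx":-9.91,"ty":1.36,"tz":0,"ax":0,"ay":0,"az":0,"hand":5}
    - {"tx":-9.91,"ty":1.36,"tz":0,"ax":0,"ay":0,"az":0,"hand":5}
    - {"tx":-9.91,"ty":1.36,"tz":0,"ax":0,"ay":0,"az":0,"hand":5}
    - {"tx":-9.91,"ty":1.36,"tz":0,"ax":0,"ay":0,"az":0,"hand":5}
    - {"tx":-9.91,"ty":1.36,"tz":0,"ax":0,"ay":0,"az":0,"hand":5}
    - {"tx":-9.91,"ty":1.36,"tz":0,"ax":0,"ay":0,"az":0,"hand":5}
    - {"tx":-9.91,"ty":1.36,"tz":0,"ax":0,"ay":0,"az":0,"hand":5}

```text
time: 6.05
position: [0.3914, -0.2874, 0.0142]
orientation: [[0.135, 0.991, 0.003], [0.991, -0.135, -0.003], [-0.002, 0.004, -1.0]]
wrist_force: [5.6, -1.5, 7.9]
finger_gap: 0.0128
```

Request:
send_rows:
  moves:
    - {"tx":-9.91,"ty":1.36,"tz":0,"ax":0,"ay":0,"az":0,"hand":5}
    - {"tx":-4.95,"ty":0.68,"tz":0,"ax":0,"ay":0,"az":0,"hand":5}
    - {"tx":0,"ty":0,"tz":0,"ax":0,"ay":0,"az":0,"hand":5}
    - {"tx":0,"ty":0,"tz":0,"ax":0,"ay":0,"az":0,"hand":5}
    - {"tx":0,"ty":0,"tz":0,"ax":0,"ay":0,"az":0,"hand":5}

```text
time: 6.55
position: [0.3757, -0.2851, 0.0141]
orientation: [[0.135, 0.991, 0.001], [0.991, -0.135, -0.002], [-0.002, 0.001, -1.0]]
wrist_force: [-5.4, -4.4, 15.7]
finger_gap: 0.0126
```

Run:
```python
from h import *
d=snap("top","t7");crop(d,330,130,490,330,"t7c",3); d=snap("scene","s7");crop(d,130,100,330,300,"s7c",3)
```

```text
(no output)
```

View pics/t7c.png

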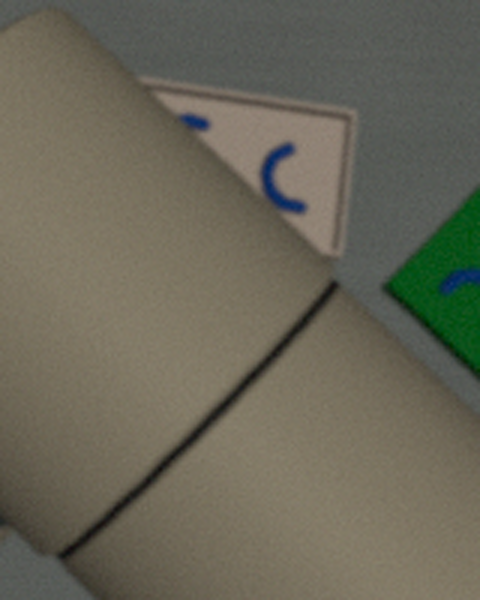

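View pics/s7c.png

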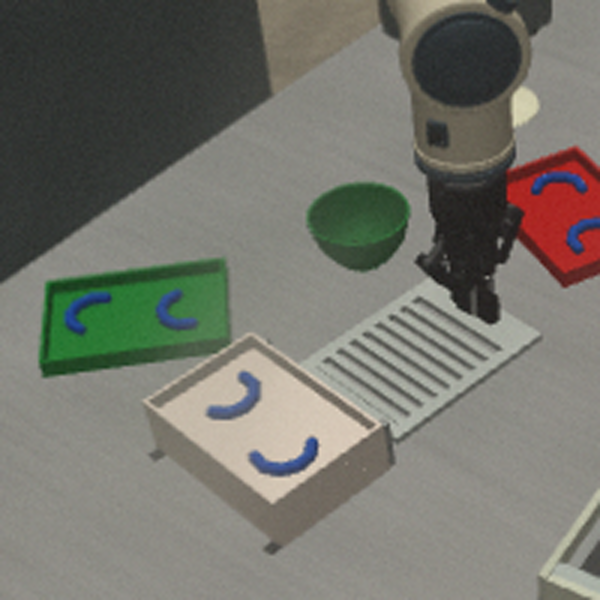

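The plate is clear and the trays still stand on the rack. The bowl hasn't been touched. Next I'll lift the plate.

Request:
send_rows:
  moves:
    - {"tx":0,"ty":0,"tz":4,"ax":0,"ay":0,"az":0,"hand":5}
    - {"tx":-3,"ty":0.4,"tz":10,"ax":0,"ay":0,"az":0,"hand":5}
    - {"tx":0,"ty":0,"tz":15,"ax":0,"ay":0,"az":0,"hand":5}
    - {"tx":0,"ty":0,"tz":20,"ax":0,"ay":0,"az":0,"hand":5}
    - {"tx":0,"ty":0,"tz":20,"ax":0,"ay":0,"az":0,"hand":5}
    - {"tx":0,"ty":0,"tz":20,"ax":0,"ay":0,"az":0,"hand":5}
    - {"tx":0,"ty":0,"tz":16,"ax":0,"ay":0,"az":0,"hand":5}
    - {"tx":0,"ty":0,"tz":0,"ax":0,"ay":0,"az":0,"hand":5}
    - {"tx":0,"ty":0,"tz":0,"ax":0,"ay":0,"az":0,"hand":5}

```text
time: 7.55
position: [0.3723, -0.2837, 0.1183]
orientation: [[0.135, 0.991, 0.0], [0.991, -0.135, -0.0], [-0.0, 0.0, -1.0]]
wrist_force: [0.4, 0.1, -2.3]
finger_gap: 0.0127
```

Run:
```python
from h import *
d=snap("wrist","w8"); d=snap("scene","s8");crop(d,130,100,380,300,"s8c",3)
```

```text
(no output)
```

View pics/w8.png

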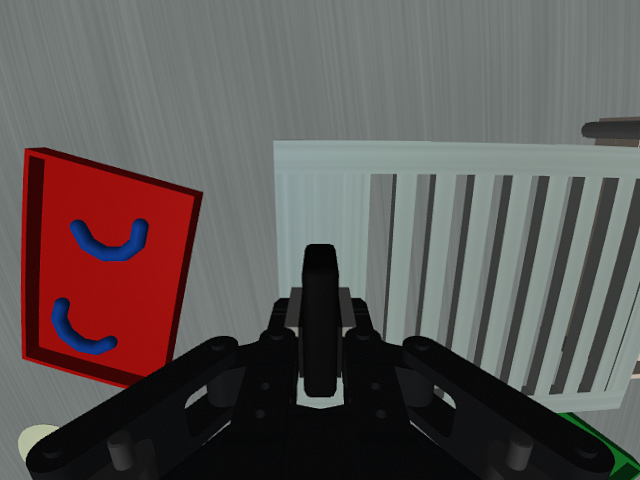

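View pics/s8c.png

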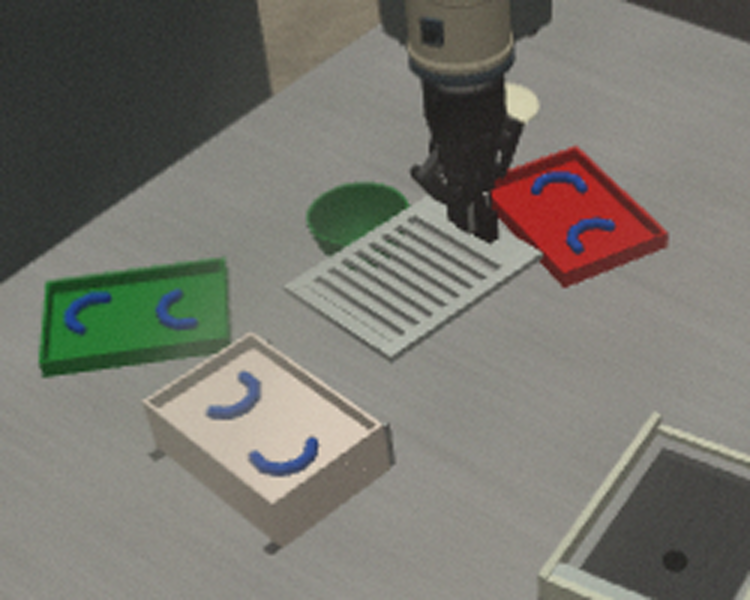

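The plate is held level, the trays are intact, and the rear corner at (640,150) shows no sag. I'll carry it over the basin and turn it to the basin's yaw.

Request:
send_rows:
  moves:
    - {"tx":4,"ty":20,"tz":0,"ax":0,"ay":0,"az":1.1,"hand":5}
    - {"tx":6,"ty":40,"tz":0,"ax":0,"ay":0,"az":1.6,"hand":5}
    - {"tx":6,"ty":40,"tz":0,"ax":0,"ay":0,"az":1.6,"hand":5}
    - {"tx":6,"ty":40,"tz":0,"ax":0,"ay":0,"az":1.6,"hand":5}
    - {"tx":6,"ty":40,"tz":0,"ax":0,"ay":0,"az":1.6,"hand":5}
    - {"tx":6,"ty":40,"tz":0,"ax":0,"ay":0,"az":1.6,"hand":5}
    - {"tx":6,"ty":40,"tz":0,"ax":0,"ay":0,"az":1.6,"hand":5}
    - {"tx":6,"ty":40,"tz":0,"ax":0,"ay":0,"az":1.6,"hand":5}
    - {"tx":3,"ty":30,"tz":0,"ax":0,"ay":0,"az":1.8,"hand":5}

```text
time: 8.55
position: [0.4211, 0.0483, 0.1174]
orientation: [[-0.112, 0.994, -0.001], [0.994, 0.112, 0.0], [0.0, -0.001, -1.0]]
wrist_force: [0.5, -0.2, -3.2]
finger_gap: 0.013
```

Request:
send_rows:
  moves:
    - {"tx":0,"ty":0,"tz":0,"ax":-0.22,"ay":1.98,"az":0,"hand":5}
    - {"tx":0,"ty":0,"tz":0,"ax":-0.22,"ay":1.98,"az":0,"hand":5}
    - {"tx":0,"ty":0,"tz":0,"ax":-0.22,"ay":2,"az":0,"hand":5}
    - {"tx":0,"ty":0,"tz":0,"ax":0,"ay":0,"az":0,"hand":5}
    - {"tx":0,"ty":0,"tz":0,"ax":0,"ay":0,"az":0,"hand":5}
    - {"tx":0,"ty":0,"tz":0,"ax":0,"ay":0,"az":0,"hand":5}

```text
time: 9.15
position: [0.4209, 0.0462, 0.1179]
orientation: [[-0.11, 0.988, -0.104], [0.994, 0.109, -0.011], [0.0, -0.105, -0.995]]
wrist_force: [-1.0, 0.4, -2.3]
finger_gap: 0.0129
```

Run:
```python
from h import *
from plant import robot
d=snap("wrist","w9"); d=snap("top","t9");crop(d,130,100,380,300,"t9c",3); s=robot.observe();print(s["position"],np.round(s["orientation"],4))
```

```text
[0.42108862 0.04612267 0.11809506] [[-1.100e-01  9.885e-01 -1.038e-01]
 [ 9.939e-01  1.094e-01 -1.140e-02]
 [ 1.000e-04 -1.045e-01 -9.945e-01]]
```

View pics/w9.png

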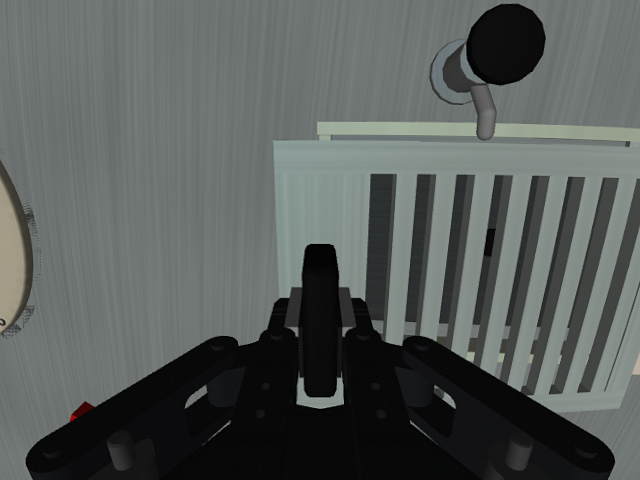

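View pics/t9c.png

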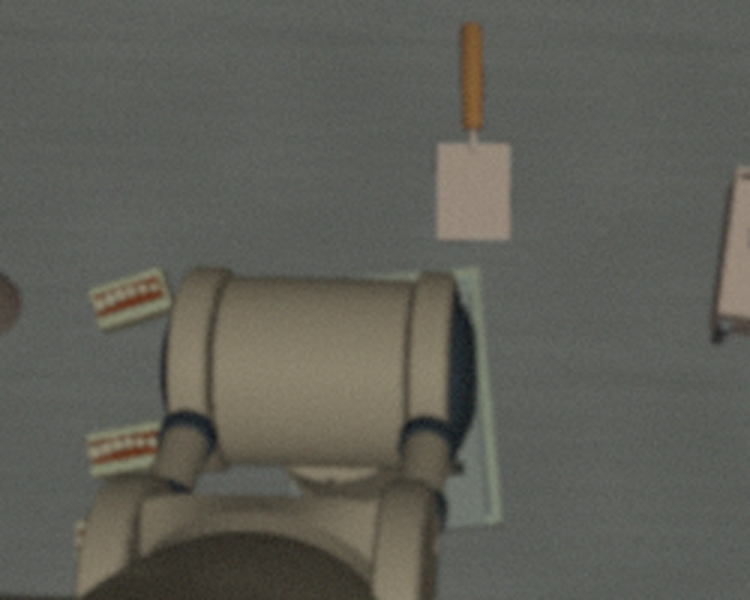

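Run:
```python
from h import *
np.set_printoptions(precision=4,suppress=True)
d=load("w9.npz"); crop(d,260,100,640,180,"w9c",2.1);crop(d,400,330,640,420,"w9d",3.3)
im=d["img"].astype(int)
for x in (290,350,420,500,560,620):
    print(x,im[132:156,x].mean(1).round().astype(int))
```

```text
290 [110 110 110 110 110 110 110 108 133 150 149 149 147 145 144 144 146 148
 149 150 152 152 150 151]
350 [162 164 146 113 114 112 112 110 133 148 149 147 146 143 141 142 144 144
 147 148 150 150 150 149]
420 [162 162 165 121 117 113 111 113 114 121 146 144 143 140 136 138 138 139
 142 144 145 146 145 143]
500 [163 162 162 164 148 115 116 113 115 118 116 133 141 140 138 135 134 135
 137 139 140 139 141 139]
560 [157 158 158 158 158 160 118 106 113 111 115 116 132 139 139 139 137 135
 135 138 140 141 140 139]
620 [151 151 151 151 151 151 151 152 149  99 113 113 115 115 127 139 140 141
 140 140 138 141 144 144]
```

View pics/w9c.png

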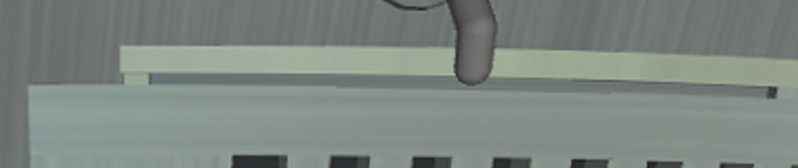

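View pics/w9d.png

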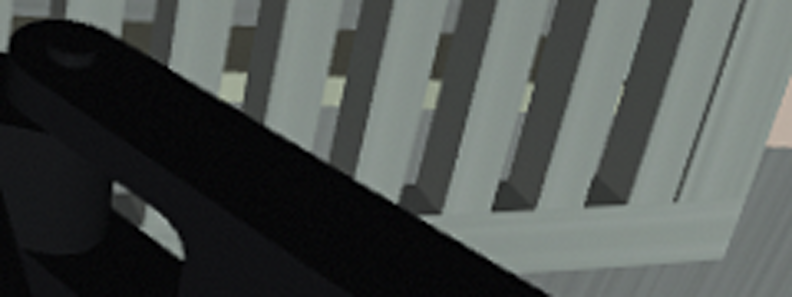

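Run:
```python
from h import *
np.set_printoptions(precision=4,suppress=True)
d=load("w9.npz")
p=np.array([.4210,.0462,.1180]);R=np.array([[-1.100e-01,9.885e-01,-1.038e-01],[9.939e-01,1.094e-01,-1.140e-02],[1e-4,-.1045,-.9945]])
Rp=np.c_[R[:,1],R[:,0],-R[:,2]]
uv=[(274,140.8),(290,140),(350,140),(420,141.3),(500,142.8),(560,143.9),(620,146),(619,409.2)]
c,r=ray(d,uv); n=Rp[:,2]; q=p-.0061*n
X=c+r*(((q-c)@n)/(r@n))[:,None]
L=(X-p)@Rp; print("plate coords rel TCP (x,y)",L)
# to basin frame
a=np.radians(6.33);B=np.array([[np.cos(a),np.sin(a)],[-np.sin(a),np.cos(a)]])
print("basin frame",(X[:,:2]-[.521,.0576])@B.T)
W=cast(d,[(317.5,122),(629,127.5)],.034);print("wall outer y",(W[:,:2]-[.521,.0576])@B.T)
uv=[(350,134.3),(420,134.6),(500,136.2),(560,137.7),(620,140.5)]
W=cast(d,uv,.034);print("wall inner y",(W[:,:2]-[.521,.0576])@B.T)
```

```text
plate coords rel TCP (x,y) [[-0.0193  0.0749 -0.0061]
 [-0.0125  0.0752 -0.0061]
 [ 0.0131  0.0752 -0.0061]
 [ 0.0432  0.075  -0.0061]
 [ 0.0786  0.075  -0.0061]
 [ 0.1064  0.0753 -0.0061]
 [ 0.136   0.0754 -0.0061]
 [ 0.1807 -0.0754 -0.0061]]
basin frame [[-0.1205  0.0746]
 [-0.1137  0.0749]
 [-0.0882  0.0749]
 [-0.0583  0.0747]
 [-0.0231  0.0747]
 [ 0.0045  0.0749]
 [ 0.034   0.0751]
 [ 0.0785 -0.0758]]
wall outer y [[-0.1109  0.0856]
 [ 0.0842  0.0863]]
wall inner y [[-0.0899  0.078 ]
 [-0.0457  0.0782]
 [ 0.0039  0.0782]
 [ 0.0414  0.0783]
 [ 0.08    0.0782]]
```

The plate's left edge measures y = +74.8 mm against an inner wall at +78.2 mm. Its rear edge is at x = 78.5 mm in the basin frame, so I can lower it.

Request:
send_rows:
  moves:
    - {"tx":0,"ty":0,"tz":-10,"ax":0,"ay":0,"az":0,"hand":5}
    - {"tx":0,"ty":0,"tz":-15,"ax":0,"ay":0,"az":0,"hand":5}
    - {"tx":0,"ty":0,"tz":-15,"ax":0,"ay":0,"az":0,"hand":5}
    - {"tx":0,"ty":0,"tz":-10,"ax":0,"ay":0,"az":0,"hand":5}
    - {"tx":0,"ty":0,"tz":0,"ax":0,"ay":0,"az":0,"hand":5}
    - {"tx":0,"ty":0,"tz":0,"ax":0,"ay":0,"az":0,"hand":5}

```text
time: 9.85
position: [0.4214, 0.0462, 0.0682]
orientation: [[-0.11, 0.988, -0.104], [0.994, 0.11, -0.011], [0.0, -0.105, -0.994]]
wrist_force: [-0.2, 0.5, -1.9]
finger_gap: 0.013
```

Run:
```python
from h import *
from plant import robot
d=snap("wrist","w10"); s=robot.observe();print(s["position"],np.round(s["orientation"],4),s["wrist_force"])
crop(d,260,100,640,420,"w10c",2.1)
```

```text
[0.42166829 0.04619928 0.06843635] [[-0.1101  0.9885 -0.1035]
 [ 0.9939  0.1095 -0.0115]
 [ 0.     -0.1042 -0.9946]] [ 0.0350526   0.15523706 -2.19372675]
```

View pics/w10c.png

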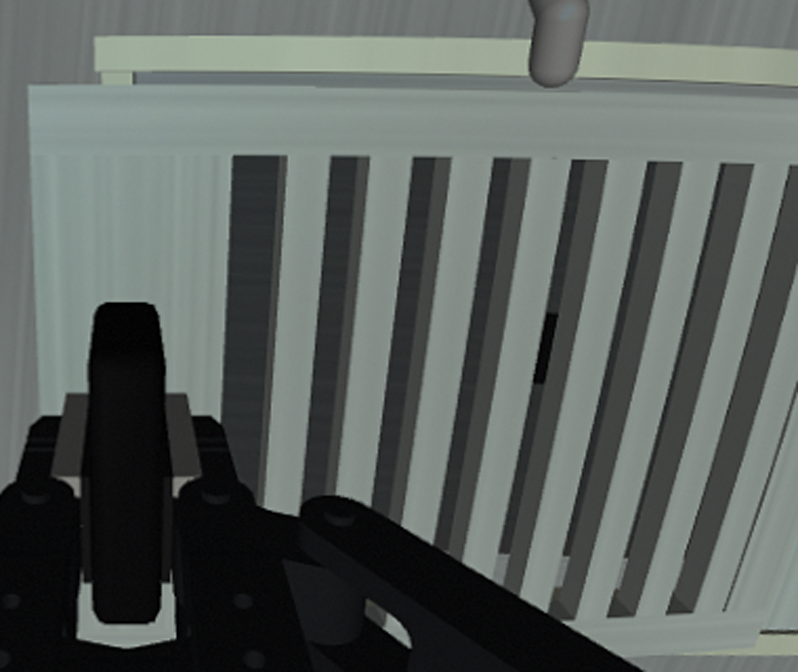

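Request:
send_rows:
  moves:
    - {"tx":0,"ty":-0.8,"tz":-4,"ax":0,"ay":0,"az":0,"hand":5}
    - {"tx":0,"ty":0,"tz":-5,"ax":0,"ay":0,"az":0,"hand":5}
    - {"tx":0,"ty":0,"tz":-5,"ax":0,"ay":0,"az":0,"hand":5}
    - {"tx":0,"ty":0,"tz":-4.8,"ax":0,"ay":0,"az":0,"hand":5}
    - {"tx":0,"ty":0,"tz":0,"ax":0,"ay":0,"az":0,"hand":5}
    - {"tx":0,"ty":0,"tz":0,"ax":0,"ay":0,"az":0,"hand":5}
    - {"tx":0,"ty":0,"tz":0,"ax":0,"ay":0,"az":0,"hand":5}

```text
time: 10.6
position: [0.4216, 0.0454, 0.0495]
orientation: [[-0.11, 0.988, -0.104], [0.994, 0.11, -0.012], [-0.0, -0.104, -0.995]]
wrist_force: [0.1, 0.6, -2.5]
finger_gap: 0.0127
```

Run:
```python
from h import *
from plant import robot
d=snap("wrist","w11"); s=robot.observe();print(s["position"],np.round(s["orientation"],4),s["wrist_force"])
d=snap("scene","s11");crop(d,290,210,450,330,"s11c",5)
```

```text
[0.42157621 0.0454218  0.04950252] [[-0.1102  0.9885 -0.1037]
 [ 0.9939  0.1096 -0.0115]
 [-0.     -0.1043 -0.9945]] [ 0.73186931  0.12097978 -3.53435692]
```

View pics/s11c.png

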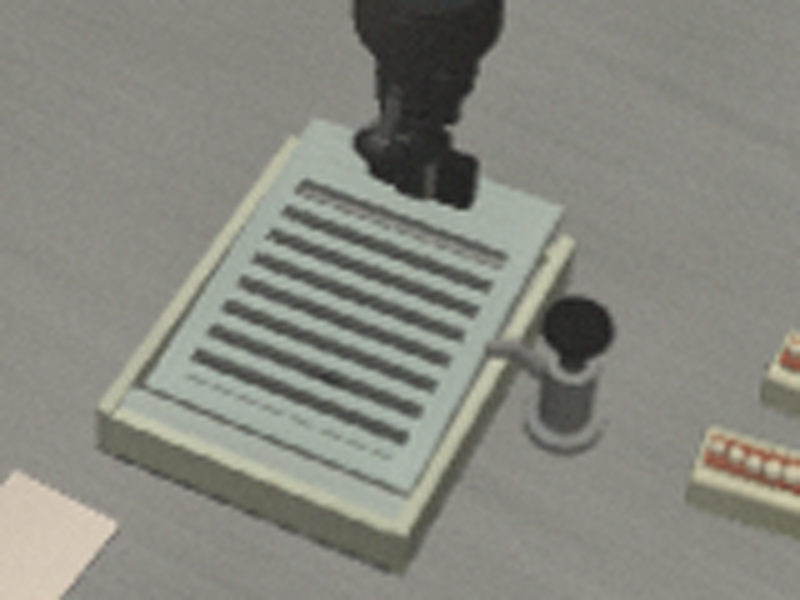

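View pics/w11.png

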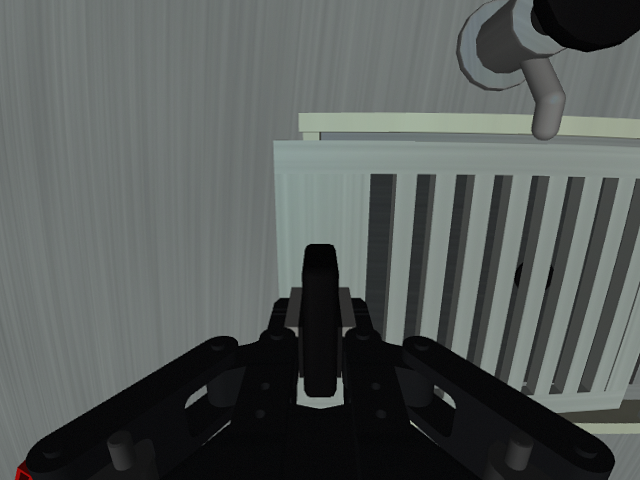

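The plate is down inside the side walls with its rear edge just short of the lip. I'll slide it under now.

Request:
send_rows:
  moves:
    - {"tx":3.98,"ty":0.44,"tz":0,"ax":0,"ay":0,"az":0,"hand":5}
    - {"tx":3.98,"ty":0.44,"tz":0,"ax":0,"ay":0,"az":0,"hand":5}
    - {"tx":3.98,"ty":0.44,"tz":0,"ax":0,"ay":0,"az":0,"hand":5}
    - {"tx":0,"ty":0,"tz":0,"ax":0,"ay":0,"az":0,"hand":5}
    - {"tx":0,"ty":0,"tz":0,"ax":0,"ay":0,"az":0,"hand":5}

```text
time: 11.2
position: [0.4335, 0.0467, 0.0494]
orientation: [[-0.11, 0.988, -0.104], [0.994, 0.11, -0.012], [0.0, -0.105, -0.995]]
wrist_force: [0.4, -0.6, -2.7]
finger_gap: 0.0131
```

Request:
send_rows:
  moves:
    - {"tx":2.98,"ty":0.33,"tz":0,"ax":0,"ay":0,"az":0,"hand":5}
    - {"tx":2.98,"ty":0.33,"tz":0,"ax":0,"ay":0,"az":0,"hand":5}
    - {"tx":2.98,"ty":0.33,"tz":0,"ax":0,"ay":0,"az":0,"hand":5}
    - {"tx":0,"ty":0,"tz":0,"ax":0,"ay":0,"az":0,"hand":5}
    - {"tx":0,"ty":0,"tz":0,"ax":0,"ay":0,"az":0,"hand":5}

```text
time: 11.7
position: [0.4424, 0.0477, 0.0494]
orientation: [[-0.11, 0.988, -0.104], [0.994, 0.11, -0.012], [0.0, -0.105, -0.995]]
wrist_force: [0.0, -0.4, -2.5]
finger_gap: 0.0129
```

Run:
```python
from h import *
from plant import robot
d=snap("wrist","w12"); s=robot.observe();print(s["position"],np.round(s["orientation"],4),s["wrist_force"])
d=snap("scene","s12");crop(d,290,210,450,330,"s12c",5)
```

```text
[0.44228802 0.04772718 0.04936695] [[-0.1102  0.9885 -0.104 ]
 [ 0.9939  0.1096 -0.0115]
 [ 0.     -0.1046 -0.9945]] [-0.64405853 -0.30120457 -2.53303798]
```

View pics/s12c.png

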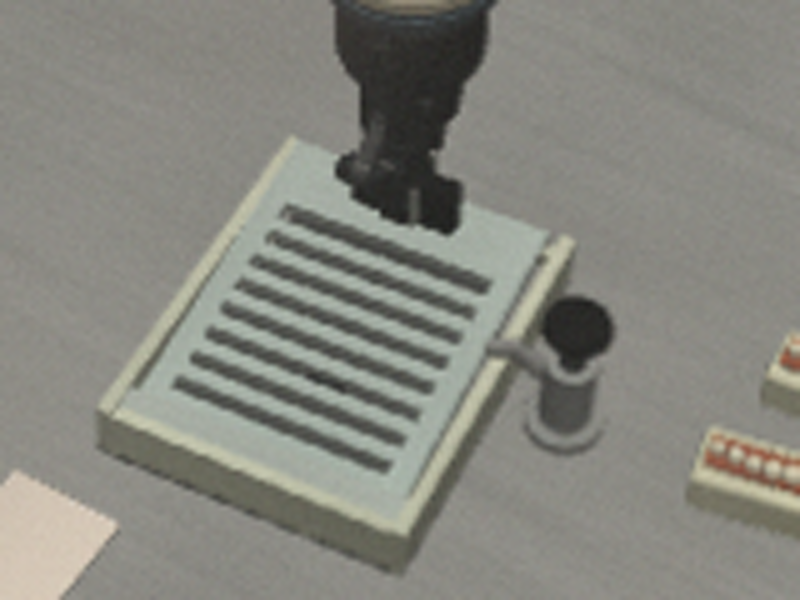

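View pics/w12.png

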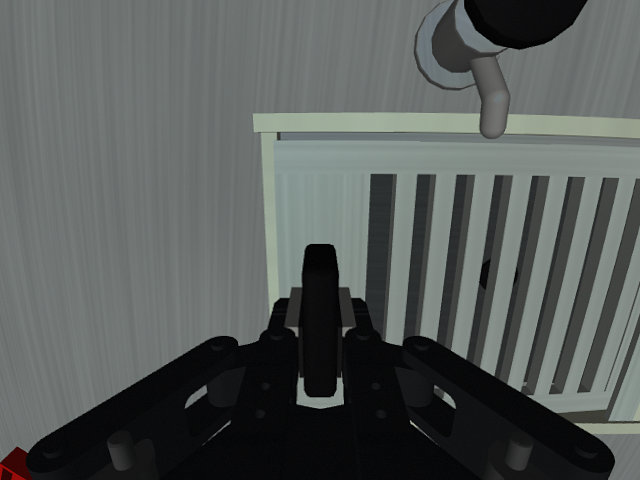

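The rear edge is about 11 mm under the lip, with no contact force. The front edge is inside the front wall, at pixel (275,140) against the wall at (270,140). I'll rotate the grip end down about the rear edge.

Request:
send_rows:
  moves:
    - {"tx":-0.25,"ty":0,"tz":-3.5,"ax":0.11,"ay":-0.99,"az":0,"hand":5}
    - {"tx":-0.25,"ty":0,"tz":-3.5,"ax":0.11,"ay":-0.99,"az":0,"hand":5}
    - {"tx":-0.25,"ty":0,"tz":-3.5,"ax":0.11,"ay":-0.99,"az":0,"hand":5}
    - {"tx":-0.25,"ty":0,"tz":-3.5,"ax":0.11,"ay":-0.99,"az":0,"hand":5}
    - {"tx":0,"ty":0,"tz":0,"ax":0,"ay":0,"az":0,"hand":5}
    - {"tx":0,"ty":0,"tz":0,"ax":0,"ay":0,"az":0,"hand":5}

```text
time: 12.4
position: [0.4413, 0.0477, 0.0355]
orientation: [[-0.11, 0.993, -0.036], [0.994, 0.11, -0.004], [0.0, -0.036, -0.999]]
wrist_force: [0.2, -0.3, -2.3]
finger_gap: 0.0127
```

Run:
```python
from h import *
from plant import robot
d=snap("wrist","w13"); s=robot.observe();print(s["position"],np.round(s["orientation"],4),s["wrist_force"])
```

```text
[0.44153316 0.0476917  0.03551472] [[-0.1102  0.9933 -0.0351]
 [ 0.9939  0.1102 -0.0039]
 [-0.     -0.0354 -0.9994]] [ 0.3850144   1.05436105 -2.39984971]
```

View pics/w13.png

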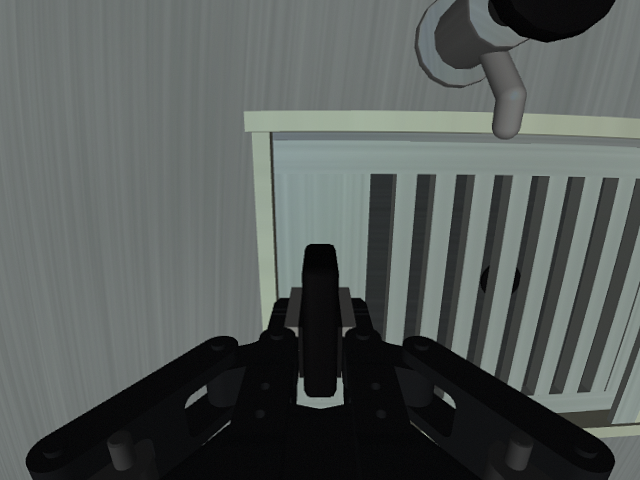

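Request:
send_rows:
  moves:
    - {"tx":0.2,"ty":0,"tz":-3.5,"ax":0.11,"ay":-0.99,"az":0,"hand":5}
    - {"tx":0,"ty":0,"tz":-3.2,"ax":0.11,"ay":-1.05,"az":0,"hand":5}
    - {"tx":0,"ty":0,"tz":0,"ax":0,"ay":0,"az":0,"hand":5}
    - {"tx":0,"ty":0,"tz":0,"ax":0,"ay":0,"az":0,"hand":5}

```text
time: 12.85
position: [0.4417, 0.0477, 0.0288]
orientation: [[-0.11, 0.994, 0.0], [0.994, 0.11, -0.0], [-0.0, 0.0, -1.0]]
wrist_force: [0.6, 0.4, -2.7]
finger_gap: 0.0128
```

Request:
send_rows:
  moves:
    - {"tx":0,"ty":0,"tz":-0.7,"ax":0,"ay":0,"az":0,"hand":5}
    - {"tx":0,"ty":0,"tz":-0.5,"ax":0,"ay":0,"az":0,"hand":5}
    - {"tx":0,"ty":0,"tz":0,"ax":0,"ay":0,"az":0,"hand":5}
    - {"tx":0,"ty":0,"tz":0,"ax":0,"ay":0,"az":0,"hand":5}

```text
time: 13.25
position: [0.442, 0.0477, 0.0281]
orientation: [[-0.11, 0.994, 0.002], [0.994, 0.11, -0.0], [-0.0, 0.002, -1.0]]
wrist_force: [-2.9, -0.2, 15.9]
finger_gap: 0.013
```

That contact means the plate is seated. I'll release and rise.

Request:
send_rows:
  moves:
    - {"tx":0,"ty":0,"tz":0,"ax":0,"ay":0,"az":0,"hand":20}
    - {"tx":0,"ty":0,"tz":0,"ax":0,"ay":0,"az":0,"hand":30}
    - {"tx":0,"ty":0,"tz":0,"ax":0,"ay":0,"az":0,"hand":36}
    - {"tx":0,"ty":0,"tz":5,"ax":0,"ay":0,"az":0,"hand":36}
    - {"tx":0,"ty":0,"tz":20,"ax":0,"ay":0,"az":0,"hand":40}
    - {"tx":0,"ty":0,"tz":40,"ax":0,"ay":0,"az":0,"hand":50}
    - {"tx":-5,"ty":-20,"tz":40,"ax":0,"ay":0,"az":0,"hand":60}
    - {"tx":-5,"ty":-20,"tz":40,"ax":0,"ay":0,"az":0,"hand":60}
    - {"tx":-5,"ty":-10,"tz":30,"ax":0,"ay":0,"az":0,"hand":60}

```text
time: 14.15
position: [0.4265, -0.0033, 0.2051]
orientation: [[-0.11, 0.994, 0.003], [0.994, 0.11, -0.0], [-0.001, 0.003, -1.0]]
wrist_force: [-0.5, 0.1, 0.2]
finger_gap: 0.0601
```

Request:
send_rows:
  moves:
    - {"tx":0,"ty":0,"tz":0,"ax":0,"ay":0,"az":0,"hand":60}
    - {"tx":0,"ty":0,"tz":0,"ax":0,"ay":0,"az":0,"hand":60}
    - {"tx":0,"ty":0,"tz":0,"ax":0,"ay":0,"az":0,"hand":60}

```text
time: 14.45
position: [0.4261, -0.002, 0.2018]
orientation: [[-0.11, 0.994, -0.001], [0.994, 0.11, 0.0], [0.0, -0.001, -1.0]]
wrist_force: [-0.4, 0.6, -0.6]
finger_gap: 0.06
```

Run:
```python
from h import *
from plant import robot
d=snap("wrist","w14"); s=robot.observe();print(s["position"],s["wrist_force"])
d=snap("scene","s14");crop(d,160,180,480,400,"s14c",2.5)
```

```text
[ 0.42601483 -0.00192566  0.20158043] [ 0.18508249  0.37983983 -0.67475545]
```

View pics/s14c.png

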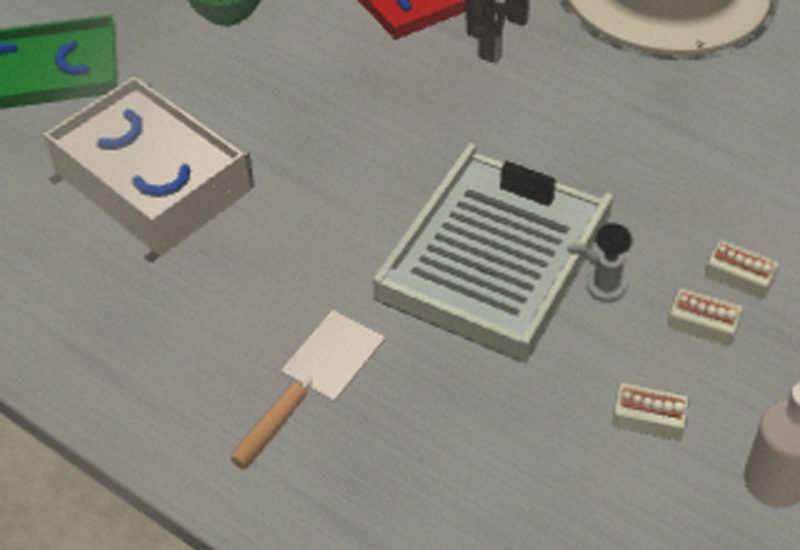

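View pics/w14.png

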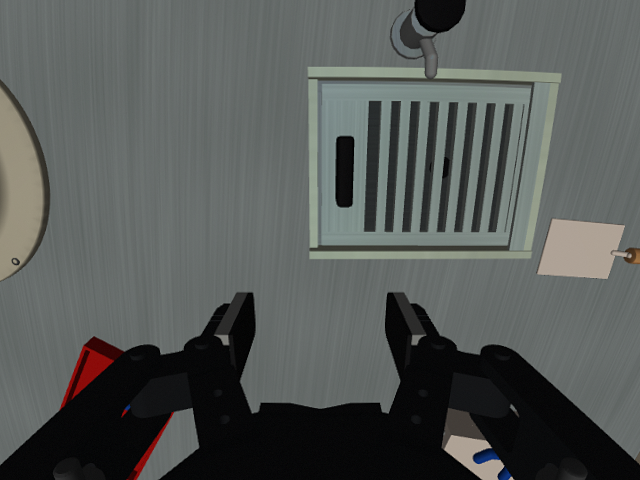

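The plate is seated flat, with the grip at the front and the rear edge under the lip. The trays are intact. Now the casts.

Request:
send_rows:
  moves:
    - {"tx":9,"ty":32,"tz":0,"ax":0,"ay":0,"az":0,"hand":65}
    - {"tx":9,"ty":32,"tz":0,"ax":0,"ay":0,"az":0,"hand":65}
    - {"tx":9,"ty":32,"tz":0,"ax":0,"ay":0,"az":0,"hand":65}
    - {"tx":9,"ty":32,"tz":0,"ax":0,"ay":0,"az":0,"hand":65}
    - {"tx":9,"ty":32,"tz":0,"ax":0,"ay":0,"az":0,"hand":65}
    - {"tx":9,"ty":32,"tz":0,"ax":0,"ay":0,"az":0,"hand":65}
    - {"tx":0,"ty":0,"tz":0,"ax":0,"ay":0,"az":0,"hand":65}
    - {"tx":0,"ty":0,"tz":0,"ax":0,"ay":0,"az":0,"hand":65}

```text
time: 15.35
position: [0.48, 0.1903, 0.2014]
orientation: [[-0.112, 0.994, -0.001], [0.994, 0.112, -0.001], [-0.001, -0.001, -1.0]]
wrist_force: [-0.2, 0.3, 0.3]
finger_gap: 0.065
```

Run:
```python
from h import *
from plant import robot
d=snap("wrist","w15"); s=robot.observe();print(s["position"],s["wrist_force"])
```

```text
[0.47994942 0.18965936 0.2016228 ] [ 0.62461924 -0.01932641  0.14785813]
```

View pics/w15.png

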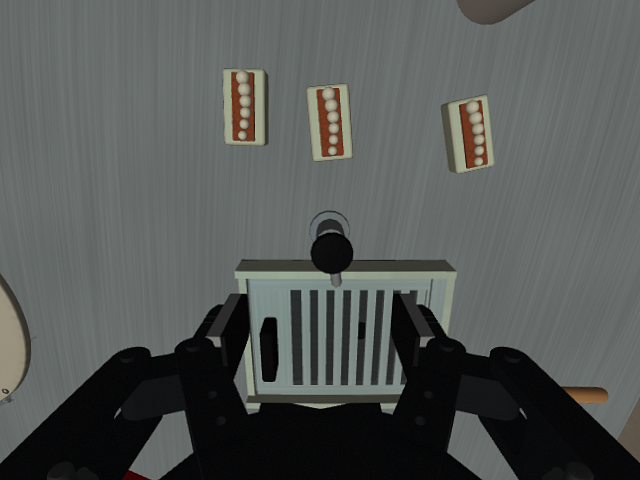

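Three casts are visible at (245,107), (330,122) and (468,134).

```bash
cat >> h.py <<'E'
def castfind(d,box,z=.024):
    x0,y0,x1,y1=box; im=d["img"][y0:y1,x0:x1]
    hsv=cv2.cvtColor(im,cv2.COLOR_RGB2HSV); r,g,b=[im[...,i].astype(int) for i in range(3)]
    red=((r>g*1.6)&(r>60)).astype(np.uint8)
    red=cv2.morphologyEx(red,cv2.MORPH_CLOSE,np.ones((9,9),np.uint8))
    # bright cream = top face only (sides are in shade)
    cr=((r>155)&(r-b>8)).astype(np.uint8)|red
    n,l,st,ce=cv2.connectedComponentsWithStats(cr); out=[]
    for i in range(1,n):
        if st[i,4]<300: continue
        m=(l==i)
        if (m&(red>0)).sum()<80: continue
        c=max(cv2.findContours(m.astype(np.uint8),cv2.RETR_EXTERNAL,cv2.CHAIN_APPROX_NONE)[0],key=len).reshape(-1,2)+[x0,y0]
        P=cast(d,c,z)[:,:2]*1000; (cx,cy),(w,h),a=cv2.minAreaRect(P.astype(np.float32))
        if w>h: w,h,a=h,w,a+90   # a = azimuth of short side (cast x)
        a=(a+90)%180-90
        out.append((round(float(cx),1),round(float(cy),1),round(float(w),1),round(float(h),1),round(float(a),1)))
    return out
E
python3 - <<'E'
from h import *
d=load("w15.npz"); print(castfind(d,(180,30,540,200)))
d=load("w2.npz"); print(castfind(d,(230,0,500,115)))
E
```

```text
[(399.2, 284.8, 33.6, 61.3, 4.2), (478.5, 279.7, 33.9, 61.2, 11.6), (610.2, 285.8, 33.7, 61.2, 19.5)]
[(609.7, 285.9, 35.1, 62.9, 20.1), (478.2, 279.9, 35.3, 62.8, 11.4), (399.4, 284.7, 35.3, 62.5, 4.5)]
```

Run:
```python
from h import *
t=load("top0.npz");s=load("scene0.npz")
print("cap",tri([t,s],[(105,188),(483,339)]))
print(cast(t,[(105,188)],.14),cast(s,[(483,339)],.14),cast(s,[(472,376)],0.0))
```

```text
cap [0.60384988 0.41535316 0.13171628]
[[0.60181159 0.41065816 0.14      ]] [[0.609525   0.41683762 0.14      ]] [[0.61247173 0.42387976 0.        ]]
```

Request:
send_rows:
  moves:
    - {"tx":32.5,"ty":24,"tz":0,"ax":0,"ay":0,"az":3.4,"hand":65}
    - {"tx":32.5,"ty":24,"tz":0,"ax":0,"ay":0,"az":3.4,"hand":65}
    - {"tx":32.5,"ty":24,"tz":-20,"ax":0,"ay":0,"az":3.4,"hand":65}
    - {"tx":32.5,"ty":24.2,"tz":-30,"ax":0,"ay":0,"az":3.2,"hand":65}
    - {"tx":0,"ty":0,"tz":-40,"ax":0,"ay":0,"az":0,"hand":65}
    - {"tx":0,"ty":0,"tz":-40,"ax":0,"ay":0,"az":0,"hand":65}
    - {"tx":0,"ty":0,"tz":-20,"ax":0,"ay":0,"az":0,"hand":65}
    - {"tx":0,"ty":0,"tz":0,"ax":0,"ay":0,"az":0,"hand":65}
    - {"tx":0,"ty":0,"tz":0,"ax":0,"ay":0,"az":0,"hand":65}

```text
time: 16.3
position: [0.6105, 0.285, 0.0532]
orientation: [[-0.337, 0.942, 0.0], [0.942, 0.337, 0.0], [-0.0, 0.0, -1.0]]
wrist_force: [-0.0, -0.5, 0.7]
finger_gap: 0.0647
```

Run:
```python
from h import *
from plant import robot
d=snap("wrist","w16"); s=robot.observe();print(s["position"],s["wrist_force"],np.round(s["orientation"],3))
print(castfind(d,(200,150,450,460)))
```

```text
[0.6110865  0.2853978  0.05406149] [-0.78743673 -0.3102967   0.39318591] [[-0.337  0.942  0.002]
 [ 0.942  0.337  0.001]
 [-0.     0.002 -1.   ]]
[(611.4, 284.2, 19.9, 58.2, 19.7)]
```

View pics/w16.png

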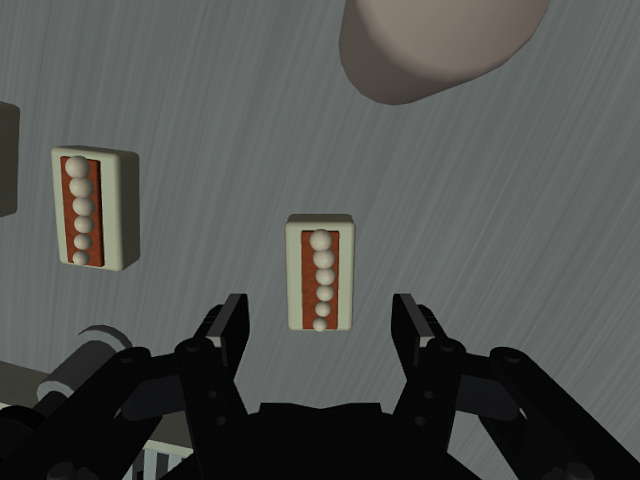

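The cast is centred at (320,275) and aligned with the jaws, and the bottle is clear. I'll descend and grip.

Request:
send_rows:
  moves:
    - {"tx":0,"ty":0,"tz":-20,"ax":0,"ay":0,"az":0,"hand":62}
    - {"tx":0,"ty":0,"tz":-20,"ax":0,"ay":0,"az":0,"hand":60}
    - {"tx":0,"ty":0,"tz":-9,"ax":0,"ay":0,"az":0,"hand":58}
    - {"tx":0,"ty":0,"tz":0,"ax":0,"ay":0,"az":0,"hand":45}
    - {"tx":0,"ty":0,"tz":0,"ax":0,"ay":0,"az":0,"hand":34}
    - {"tx":0,"ty":0,"tz":0,"ax":0,"ay":0,"az":0,"hand":30}
    - {"tx":0,"ty":0,"tz":0,"ax":0,"ay":0,"az":0,"hand":30}
    - {"tx":0,"ty":0,"tz":0,"ax":0,"ay":0,"az":0,"hand":30}
  newtons: 40

```text
time: 17.15
position: [0.611, 0.2859, 0.0049]
orientation: [[-0.338, 0.941, 0.002], [0.941, 0.338, 0.001], [-0.0, 0.002, -1.0]]
wrist_force: [0.3, -0.6, 8.1]
finger_gap: 0.0374
```

Request:
send_rows:
  moves:
    - {"tx":0,"ty":0,"tz":5,"ax":0,"ay":0,"az":0,"hand":30}
    - {"tx":0,"ty":0,"tz":20,"ax":0,"ay":0,"az":0,"hand":30}
    - {"tx":0,"ty":0,"tz":40,"ax":0,"ay":0,"az":0,"hand":30}
    - {"tx":0,"ty":0,"tz":40,"ax":0,"ay":0,"az":0,"hand":30}
    - {"tx":0,"ty":0,"tz":20,"ax":0,"ay":0,"az":0,"hand":30}

```text
time: 17.65
position: [0.6115, 0.2862, 0.1328]
orientation: [[-0.338, 0.941, 0.005], [0.941, 0.338, 0.002], [-0.0, 0.005, -1.0]]
wrist_force: [0.1, 0.2, -1.7]
finger_gap: 0.0373
```

Run:
```python
from h import *
from plant import robot
d=snap("wrist","w17"); s=robot.observe();print(s["position"],s["wrist_force"],np.round(s["orientation"],3))
```

```text
[0.61238219 0.28654623 0.13504441] [1.70287836 0.45996607 2.52595303] [[-0.338  0.941  0.007]
 [ 0.941  0.338  0.003]
 [-0.     0.008 -1.   ]]
```

View pics/w17.png

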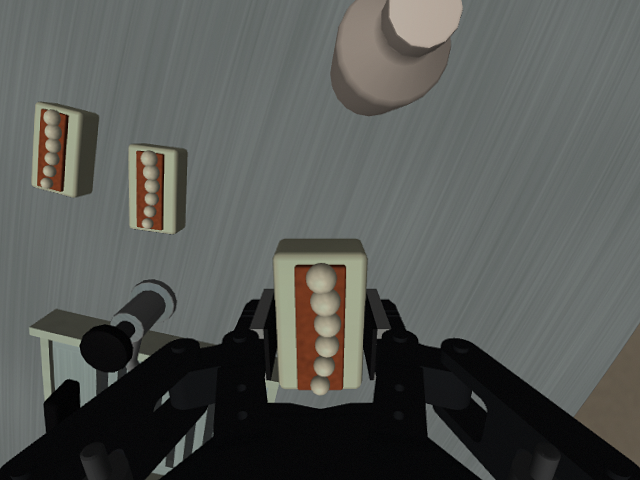

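Request:
send_rows:
  moves:
    - {"tx":-6,"ty":-37,"tz":0,"ax":0,"ay":0,"az":-1.9,"hand":30}
    - {"tx":-6,"ty":-37,"tz":0,"ax":0,"ay":0,"az":-1.9,"hand":30}
    - {"tx":-6,"ty":-37,"tz":0,"ax":0,"ay":0,"az":-1.9,"hand":30}
    - {"tx":-6,"ty":-37,"tz":0,"ax":0,"ay":0,"az":-1.9,"hand":30}
    - {"tx":-6,"ty":-37,"tz":0,"ax":0,"ay":0,"az":-1.9,"hand":30}
    - {"tx":-6,"ty":-37,"tz":0,"ax":0,"ay":0,"az":-1.9,"hand":30}
    - {"tx":-6,"ty":-37,"tz":-20,"ax":0,"ay":0,"az":-2,"hand":30}
    - {"tx":0,"ty":0,"tz":-30,"ax":0,"ay":0,"az":0,"hand":30}
    - {"tx":0,"ty":0,"tz":0,"ax":0,"ay":0,"az":0,"hand":30}
    - {"tx":0,"ty":0,"tz":0,"ax":0,"ay":0,"az":0,"hand":30}

```text
time: 18.7
position: [0.5681, 0.027, 0.079]
orientation: [[-0.11, 0.994, -0.0], [0.994, 0.11, 0.0], [0.0, -0.0, -1.0]]
wrist_force: [-0.1, 0.6, -0.9]
finger_gap: 0.037
```

Run:
```python
from h import *
from plant import robot
d=snap("wrist","w18"); s=robot.observe();print(s["position"],s["wrist_force"],np.round(s["orientation"],3))
```

```text
[0.56878552 0.02727924 0.07966337] [ 1.49883525  0.03195697 -0.74056818] [[-0.111  0.994  0.001]
 [ 0.994  0.111  0.   ]
 [-0.     0.001 -1.   ]]
```

View pics/w18.png

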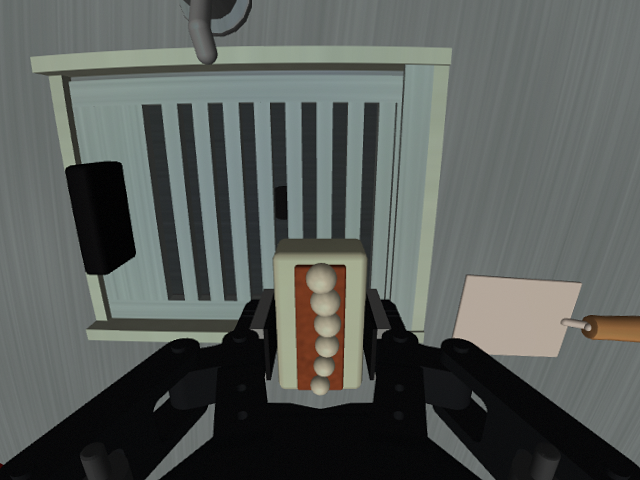

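Request:
send_rows:
  moves:
    - {"tx":0,"ty":0,"tz":-15,"ax":0,"ay":0,"az":0,"hand":30}
    - {"tx":0,"ty":0,"tz":-15,"ax":0,"ay":0,"az":0,"hand":30}
    - {"tx":0,"ty":0,"tz":-12,"ax":0,"ay":0,"az":0,"hand":30}
    - {"tx":0,"ty":0,"tz":-6,"ax":0,"ay":0,"az":0,"hand":30}
    - {"tx":0,"ty":0,"tz":-3.3,"ax":0,"ay":0,"az":0,"hand":30}
    - {"tx":0,"ty":0,"tz":0,"ax":0,"ay":0,"az":0,"hand":30}
    - {"tx":0,"ty":0,"tz":0,"ax":0,"ay":0,"az":0,"hand":30}

```text
time: 19.45
position: [0.5686, 0.0268, 0.0279]
orientation: [[-0.11, 0.994, 0.001], [0.994, 0.11, -0.0], [-0.0, 0.001, -1.0]]
wrist_force: [-0.3, -0.7, -1.3]
finger_gap: 0.0369
```

Request:
send_rows:
  moves:
    - {"tx":0,"ty":0,"tz":-1,"ax":0,"ay":0,"az":0,"hand":30}
    - {"tx":0,"ty":0,"tz":0,"ax":0,"ay":0,"az":0,"hand":30}
    - {"tx":0,"ty":0,"tz":0,"ax":0,"ay":0,"az":0,"hand":30}

```text
time: 19.75
position: [0.5687, 0.0267, 0.0269]
orientation: [[-0.11, 0.994, 0.002], [0.994, 0.11, -0.0], [-0.0, 0.002, -1.0]]
wrist_force: [-0.6, -0.1, 7.4]
finger_gap: 0.0372
```

Request:
send_rows:
  moves:
    - {"tx":0,"ty":0,"tz":0,"ax":0,"ay":0,"az":0,"hand":40}
    - {"tx":0,"ty":0,"tz":0,"ax":0,"ay":0,"az":0,"hand":48}
    - {"tx":0,"ty":0,"tz":0,"ax":0,"ay":0,"az":0,"hand":48}
    - {"tx":0,"ty":0,"tz":15,"ax":0,"ay":0,"az":0,"hand":48}
    - {"tx":0,"ty":0,"tz":40,"ax":0,"ay":0,"az":0,"hand":60}
    - {"tx":0,"ty":0,"tz":50,"ax":0,"ay":0,"az":0,"hand":65}
    - {"tx":-15,"ty":38,"tz":40,"ax":0,"ay":0,"az":0.8,"hand":65}
    - {"tx":-15,"ty":38,"tz":20,"ax":0,"ay":0,"az":0.8,"hand":65}
    - {"tx":-15,"ty":38,"tz":0,"ax":0,"ay":0,"az":0.8,"hand":65}
    - {"tx":-15,"ty":38,"tz":0,"ax":0,"ay":0,"az":0.8,"hand":65}

```text
time: 20.75
position: [0.5098, 0.1752, 0.1873]
orientation: [[-0.166, 0.986, 0.002], [0.986, 0.166, 0.0], [0.0, 0.002, -1.0]]
wrist_force: [0.7, -0.5, -0.2]
finger_gap: 0.0649
```

Request:
send_rows:
  moves:
    - {"tx":-15,"ty":20,"tz":0,"ax":0,"ay":0,"az":0.8,"hand":65}
    - {"tx":0,"ty":0,"tz":0,"ax":0,"ay":0,"az":0,"hand":65}
    - {"tx":0,"ty":0,"tz":0,"ax":0,"ay":0,"az":0,"hand":65}

```text
time: 21.05
position: [0.4951, 0.1942, 0.1865]
orientation: [[-0.18, 0.984, 0.001], [0.984, 0.18, -0.0], [-0.0, 0.001, -1.0]]
wrist_force: [0.5, 0.1, -0.4]
finger_gap: 0.0646
```

Run:
```python
from h import *
from plant import robot
d=snap("wrist","w19"); s=robot.observe();print(s["position"],s["wrist_force"],np.round(s["orientation"],3))
print(castfind(d,(0,0,640,480)))
```

```text
[0.49548497 0.19364786 0.18644645] [-0.4587751  -0.33311243  0.37891147] [[-0.179  0.984  0.001]
 [ 0.984  0.179 -0.   ]
 [-0.     0.001 -1.   ]]
[(399.3, 284.7, 34.5, 61.5, 4.4), (478.3, 279.8, 34.1, 60.6, 11.3), (568.1, 16.5, 25.0, 46.3, 5.9)]
```

View pics/w19.png

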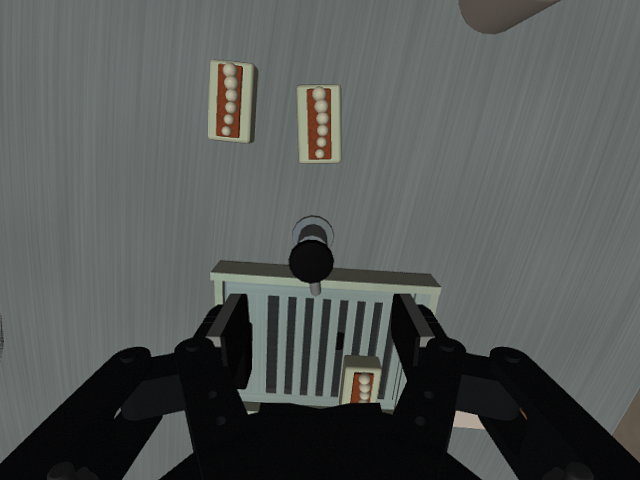

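Cast 1 stands on the plate, and the two left are where I measured them. I'll pick the one at (478,280).

Request:
send_rows:
  moves:
    - {"tx":-8.5,"ty":43,"tz":-20,"ax":0,"ay":0,"az":0.5,"hand":60}
    - {"tx":-8.5,"ty":43,"tz":-30,"ax":0,"ay":0,"az":0.5,"hand":60}
    - {"tx":0,"ty":0,"tz":-40,"ax":0,"ay":0,"az":0,"hand":60}
    - {"tx":0,"ty":0,"tz":-40,"ax":0,"ay":0,"az":0,"hand":60}
    - {"tx":0,"ty":0,"tz":0,"ax":0,"ay":0,"az":0,"hand":60}
    - {"tx":0,"ty":0,"tz":0,"ax":0,"ay":0,"az":0,"hand":60}
    - {"tx":0,"ty":0,"tz":0,"ax":0,"ay":0,"az":0,"hand":60}

```text
time: 21.8
position: [0.4802, 0.2773, 0.0601]
orientation: [[-0.195, 0.981, 0.003], [0.981, 0.195, 0.001], [0.0, 0.003, -1.0]]
wrist_force: [0.2, 0.3, 0.2]
finger_gap: 0.0599
```

Run:
```python
from h import *
from plant import robot
d=snap("wrist","w20"); s=robot.observe();print(s["position"],s["wrist_force"],np.round(s["orientation"],3))
```

```text
[0.48015825 0.27745607 0.06018792] [0.12449452 0.0670191  0.32907989] [[-0.196  0.981  0.004]
 [ 0.981  0.196  0.001]
 [ 0.001  0.004 -1.   ]]
```

View pics/w20.png

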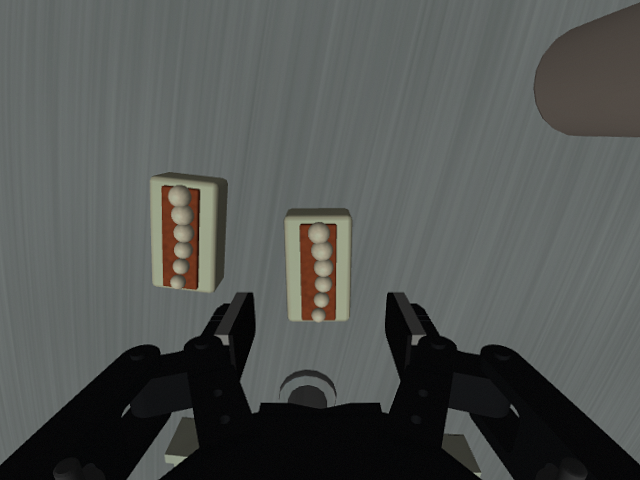

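The jaws are about 2 mm off, which I'll correct on the way down.

Request:
send_rows:
  moves:
    - {"tx":-1.5,"ty":2,"tz":-20,"ax":0,"ay":0,"az":0,"hand":60}
    - {"tx":0,"ty":0,"tz":-20,"ax":0,"ay":0,"az":0,"hand":60}
    - {"tx":0,"ty":0,"tz":-15.3,"ax":0,"ay":0,"az":0,"hand":58}
    - {"tx":0,"ty":0,"tz":0,"ax":0,"ay":0,"az":0,"hand":45}
    - {"tx":0,"ty":0,"tz":0,"ax":0,"ay":0,"az":0,"hand":34}
    - {"tx":0,"ty":0,"tz":0,"ax":0,"ay":0,"az":0,"hand":30}
    - {"tx":0,"ty":0,"tz":0,"ax":0,"ay":0,"az":0,"hand":30}
    - {"tx":0,"ty":0,"tz":0,"ax":0,"ay":0,"az":0,"hand":30}
  newtons: 40

```text
time: 22.65
position: [0.4779, 0.2797, 0.0041]
orientation: [[-0.196, 0.981, 0.002], [0.981, 0.196, 0.001], [0.0, 0.003, -1.0]]
wrist_force: [-0.3, -0.6, 10.4]
finger_gap: 0.0372
```

Request:
send_rows:
  moves:
    - {"tx":0,"ty":0,"tz":5,"ax":0,"ay":0,"az":0,"hand":30}
    - {"tx":0,"ty":0,"tz":20,"ax":0,"ay":0,"az":0,"hand":30}
    - {"tx":0,"ty":0,"tz":40,"ax":0,"ay":0,"az":0,"hand":30}
    - {"tx":0,"ty":0,"tz":40,"ax":0,"ay":0,"az":0,"hand":30}
    - {"tx":0,"ty":0,"tz":30,"ax":0,"ay":0,"az":0,"hand":30}
    - {"tx":0,"ty":0,"tz":0,"ax":0,"ay":0,"az":0,"hand":30}
    - {"tx":0,"ty":0,"tz":0,"ax":0,"ay":0,"az":0,"hand":30}

```text
time: 23.35
position: [0.4773, 0.2795, 0.1386]
orientation: [[-0.196, 0.981, 0.002], [0.981, 0.196, 0.001], [0.0, 0.002, -1.0]]
wrist_force: [0.1, -0.2, -2.0]
finger_gap: 0.0372
```

Run:
```python
from h import *
from plant import robot
d=snap("wrist","w21"); s=robot.observe();print(s["position"],s["wrist_force"],np.round(s["orientation"],3))
```

```text
[0.47683017 0.27924632 0.13765497] [ 0.48007701 -0.15475729 -1.82253272] [[-0.196  0.981  0.   ]
 [ 0.981  0.196 -0.   ]
 [-0.     0.    -1.   ]]
```

View pics/w21.png

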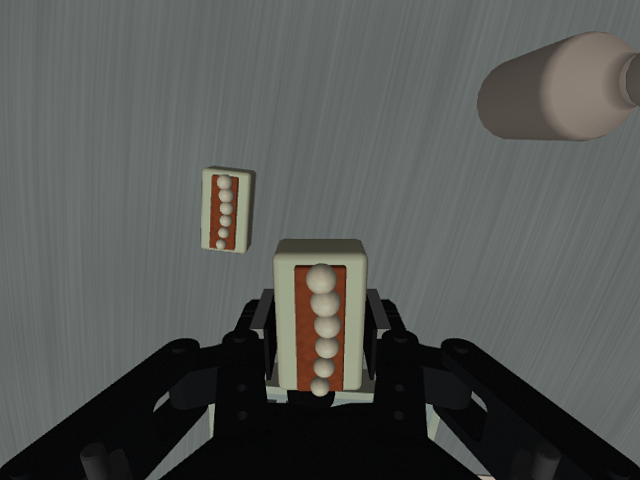

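Request:
send_rows:
  moves:
    - {"tx":3.2,"ty":-37.2,"tz":0,"ax":0,"ay":0,"az":-0.7,"hand":30}
    - {"tx":3.2,"ty":-37.2,"tz":0,"ax":0,"ay":0,"az":-0.7,"hand":30}
    - {"tx":3.2,"ty":-37.2,"tz":0,"ax":0,"ay":0,"az":-0.7,"hand":30}
    - {"tx":3.2,"ty":-37.2,"tz":0,"ax":0,"ay":0,"az":-0.7,"hand":30}
    - {"tx":3.2,"ty":-37.2,"tz":0,"ax":0,"ay":0,"az":-0.7,"hand":30}
    - {"tx":3.2,"ty":-37.2,"tz":0,"ax":0,"ay":0,"az":-0.7,"hand":30}
    - {"tx":3.2,"ty":-37.2,"tz":-20,"ax":0,"ay":0,"az":-0.8,"hand":30}
    - {"tx":0,"ty":0,"tz":-35,"ax":0,"ay":0,"az":0,"hand":30}
    - {"tx":0,"ty":0,"tz":0,"ax":0,"ay":0,"az":0,"hand":30}
    - {"tx":0,"ty":0,"tz":0,"ax":0,"ay":0,"az":0,"hand":30}

```text
time: 24.4
position: [0.4986, 0.0194, 0.0823]
orientation: [[-0.11, 0.994, -0.003], [0.994, 0.11, 0.0], [0.001, -0.003, -1.0]]
wrist_force: [-0.0, 0.1, -1.4]
finger_gap: 0.0373
```

Run:
```python
from h import *
from plant import robot
d=snap("wrist","w22"); s=robot.observe();print(s["position"],s["wrist_force"],np.round(s["orientation"],3))
```

```text
[0.49937299 0.01959398 0.08316128] [ 0.72043886  0.71628237 -0.25072528] [[-0.111  0.994 -0.   ]
 [ 0.994  0.111  0.   ]
 [ 0.    -0.    -1.   ]]
```

View pics/w22.png

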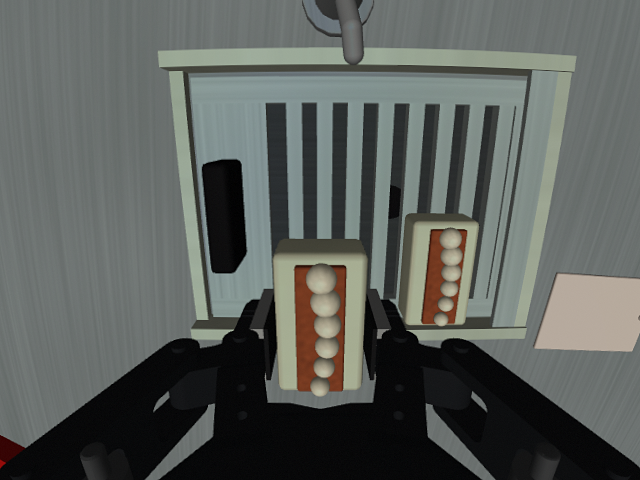

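Request:
send_rows:
  moves:
    - {"tx":3,"ty":0,"tz":-15,"ax":0,"ay":0,"az":0,"hand":30}
    - {"tx":0,"ty":0,"tz":-15,"ax":0,"ay":0,"az":0,"hand":30}
    - {"tx":0,"ty":0,"tz":0,"ax":0,"ay":0,"az":0,"hand":30}

```text
time: 24.75
position: [0.5024, 0.0198, 0.0528]
orientation: [[-0.111, 0.994, -0.0], [0.994, 0.111, 0.0], [0.0, -0.0, -1.0]]
wrist_force: [-1.2, -0.3, 0.2]
finger_gap: 0.0372
```

Run:
```python
from h import *
d=snap("wrist","w23");d=snap("scene","s23");crop(d,290,180,450,330,"s23c",4)
```

```text
(no output)
```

View pics/w23.png

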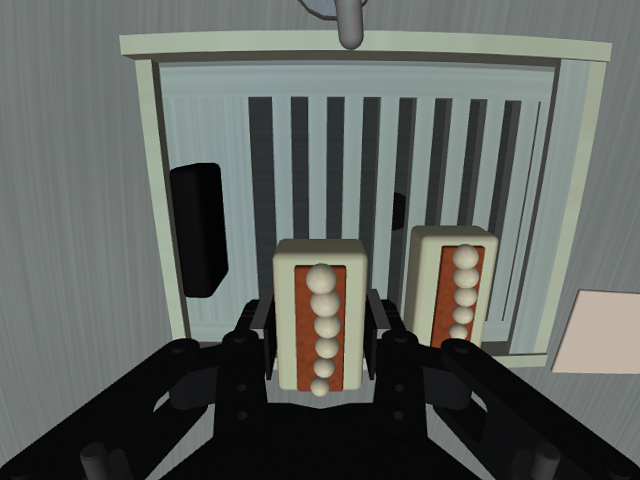

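View pics/s23c.png

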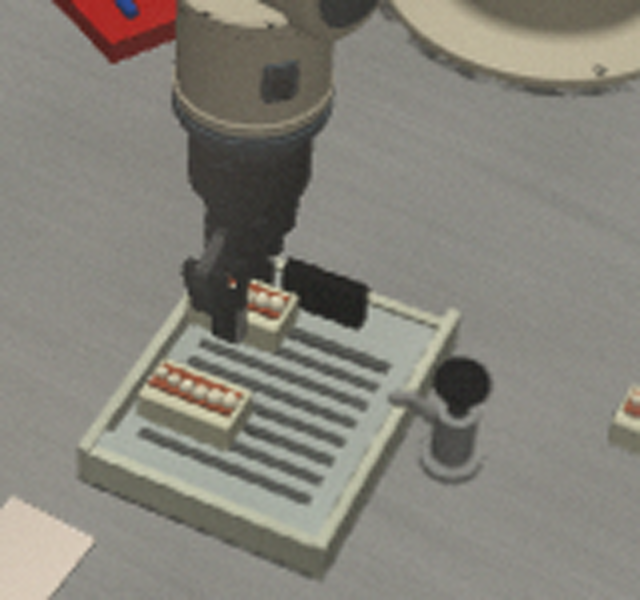

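Request:
send_rows:
  moves:
    - {"tx":0,"ty":0,"tz":-6,"ax":0,"ay":0,"az":0,"hand":30}
    - {"tx":0,"ty":0,"tz":-6,"ax":0,"ay":0,"az":0,"hand":30}
    - {"tx":0,"ty":0,"tz":-6,"ax":0,"ay":0,"az":0,"hand":30}
    - {"tx":0,"ty":0,"tz":-4,"ax":0,"ay":0,"az":0,"hand":30}
    - {"tx":0,"ty":0,"tz":-3,"ax":0,"ay":0,"az":0,"hand":30}
    - {"tx":0,"ty":0,"tz":0,"ax":0,"ay":0,"az":0,"hand":30}
    - {"tx":0,"ty":0,"tz":0,"ax":0,"ay":0,"az":0,"hand":30}

```text
time: 25.55
position: [0.5026, 0.019, 0.0278]
orientation: [[-0.11, 0.994, 0.001], [0.994, 0.11, 0.0], [-0.0, 0.001, -1.0]]
wrist_force: [-0.2, -0.2, -1.4]
finger_gap: 0.0369
```

Run:
```python
from h import *
d=snap("scene","s24");crop(d,290,180,450,330,"s24c",4)
```

```text
(no output)
```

View pics/s24c.png

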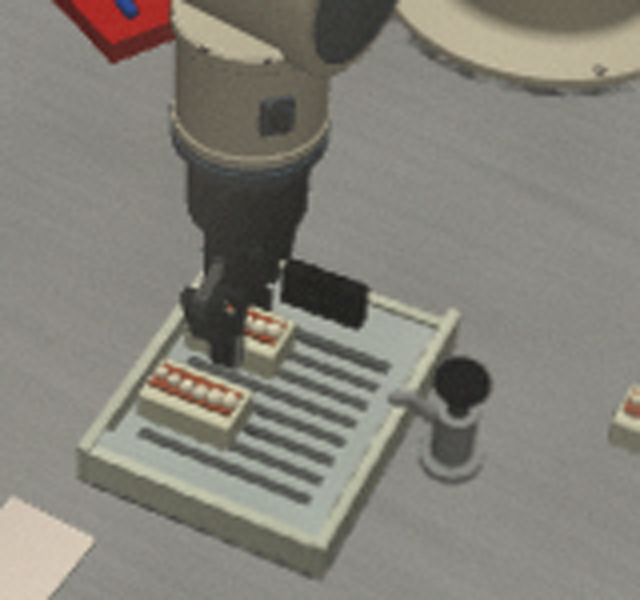

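Request:
send_rows:
  moves:
    - {"tx":0,"ty":0,"tz":-1,"ax":0,"ay":0,"az":0,"hand":30}
    - {"tx":0,"ty":0,"tz":-0.7,"ax":0,"ay":0,"az":0,"hand":30}
    - {"tx":0,"ty":0,"tz":0,"ax":0,"ay":0,"az":0,"hand":30}
    - {"tx":0,"ty":0,"tz":0,"ax":0,"ay":0,"az":0,"hand":30}

```text
time: 26.0
position: [0.5026, 0.019, 0.0262]
orientation: [[-0.11, 0.994, 0.001], [0.994, 0.11, -0.0], [-0.0, 0.001, -1.0]]
wrist_force: [1.3, 0.3, -1.6]
finger_gap: 0.037
```

Request:
send_rows:
  moves:
    - {"tx":0,"ty":0,"tz":-0.8,"ax":0,"ay":0,"az":0,"hand":30}
    - {"tx":0,"ty":0,"tz":0,"ax":0,"ay":0,"az":0,"hand":30}
    - {"tx":0,"ty":0,"tz":0,"ax":0,"ay":0,"az":0,"hand":30}

```text
time: 26.3
position: [0.5027, 0.019, 0.026]
orientation: [[-0.11, 0.994, 0.001], [0.994, 0.11, -0.0], [-0.0, 0.001, -1.0]]
wrist_force: [-3.0, -0.4, 16.1]
finger_gap: 0.0375
```

That's contact. I'll release, rise and go to look at the last cast.

Request:
send_rows:
  moves:
    - {"tx":0,"ty":0,"tz":0.5,"ax":0,"ay":0,"az":0,"hand":40}
    - {"tx":0,"ty":0,"tz":0,"ax":0,"ay":0,"az":0,"hand":45}
    - {"tx":0,"ty":0,"tz":0,"ax":0,"ay":0,"az":0,"hand":45}
    - {"tx":0,"ty":0,"tz":15,"ax":0,"ay":0,"az":0,"hand":45}
    - {"tx":0,"ty":0,"tz":40,"ax":0,"ay":0,"az":0,"hand":50}
    - {"tx":0,"ty":0,"tz":50,"ax":0,"ay":0,"az":0,"hand":60}
    - {"tx":-17,"ty":40,"tz":40,"ax":0,"ay":0,"az":-0.5,"hand":60}
    - {"tx":-17,"ty":40,"tz":20,"ax":0,"ay":0,"az":-0.5,"hand":60}
    - {"tx":-17,"ty":40,"tz":0,"ax":0,"ay":0,"az":-0.5,"hand":60}
    - {"tx":-17,"ty":40,"tz":0,"ax":0,"ay":0,"az":-0.5,"hand":60}

```text
time: 27.3
position: [0.4367, 0.1742, 0.1855]
orientation: [[-0.074, 0.997, 0.002], [0.997, 0.074, 0.0], [0.0, 0.003, -1.0]]
wrist_force: [0.1, 0.0, -0.0]
finger_gap: 0.0599
```

Request:
send_rows:
  moves:
    - {"tx":-10,"ty":10,"tz":0,"ax":0,"ay":0,"az":0,"hand":60}
    - {"tx":0,"ty":0,"tz":0,"ax":0,"ay":0,"az":0,"hand":60}
    - {"tx":0,"ty":0,"tz":0,"ax":0,"ay":0,"az":0,"hand":60}

```text
time: 27.6
position: [0.4274, 0.1825, 0.1847]
orientation: [[-0.076, 0.997, 0.001], [0.997, 0.076, -0.0], [-0.0, 0.001, -1.0]]
wrist_force: [0.1, 0.6, -0.2]
finger_gap: 0.0599
```

Run:
```python
from h import *
from plant import robot
d=snap("wrist","w25"); s=robot.observe();print(s["position"],s["wrist_force"],np.round(s["orientation"],3))
print(castfind(d,(0,0,640,230)))
```

```text
[0.4277383  0.18217319 0.18465489] [ 0.05263362 -0.87197118  1.26571163] [[-0.075  0.997  0.001]
 [ 0.997  0.075 -0.   ]
 [-0.     0.001 -1.   ]]
[(399.5, 284.7, 34.1, 61.2, 4.3)]
```

View pics/w25.png

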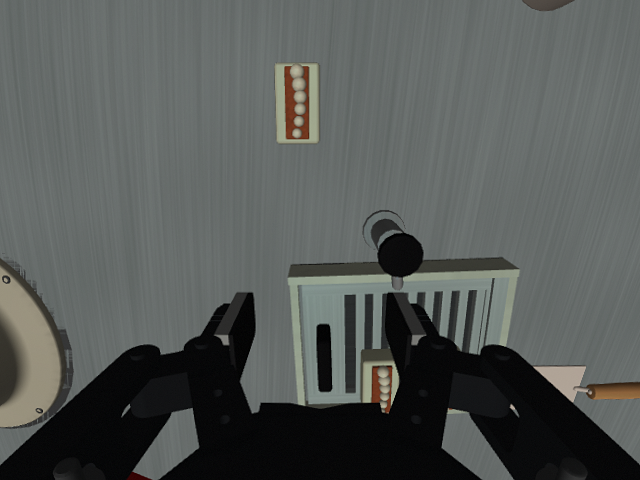

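The last cast is at (297,103) in the image, unmoved at world (399.5, 284.7).

Request:
send_rows:
  moves:
    - {"tx":-10,"ty":34,"tz":-10,"ax":0,"ay":0,"az":0,"hand":60}
    - {"tx":-9,"ty":34,"tz":-25,"ax":0,"ay":0,"az":0,"hand":60}
    - {"tx":-9,"ty":34,"tz":-25,"ax":0,"ay":0,"az":0,"hand":60}
    - {"tx":0,"ty":0,"tz":-30,"ax":0,"ay":0,"az":0,"hand":60}
    - {"tx":0,"ty":0,"tz":-30,"ax":0,"ay":0,"az":0,"hand":60}
    - {"tx":0,"ty":0,"tz":0,"ax":0,"ay":0,"az":0,"hand":60}
    - {"tx":0,"ty":0,"tz":0,"ax":0,"ay":0,"az":0,"hand":60}
    - {"tx":0,"ty":0,"tz":0,"ax":0,"ay":0,"az":0,"hand":60}

```text
time: 28.45
position: [0.4003, 0.2847, 0.066]
orientation: [[-0.074, 0.997, 0.002], [0.997, 0.074, 0.001], [0.001, 0.002, -1.0]]
wrist_force: [0.1, -0.0, -0.5]
finger_gap: 0.0601
```

Run:
```python
from h import *
from plant import robot
d=snap("wrist","w26"); s=robot.observe();print(s["position"],s["wrist_force"],np.round(s["orientation"],3))
```

```text
[0.40030581 0.28485315 0.06610797] [-0.22784983  0.21457472  0.21690732] [[-0.075  0.997  0.003]
 [ 0.997  0.075  0.001]
 [ 0.001  0.003 -1.   ]]
```

View pics/w26.png

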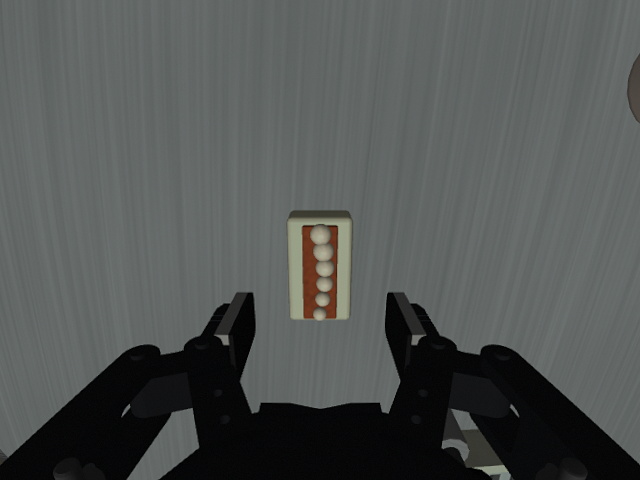

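The cast is centred, so I'll descend and grip it.

Request:
send_rows:
  moves:
    - {"tx":-0.5,"ty":0,"tz":-20,"ax":0,"ay":0,"az":0,"hand":60}
    - {"tx":0,"ty":0,"tz":-25,"ax":0,"ay":0,"az":0,"hand":60}
    - {"tx":0,"ty":0,"tz":-16.5,"ax":0,"ay":0,"az":0,"hand":58}
    - {"tx":0,"ty":0,"tz":0,"ax":0,"ay":0,"az":0,"hand":45}
    - {"tx":0,"ty":0,"tz":0,"ax":0,"ay":0,"az":0,"hand":34}
    - {"tx":0,"ty":0,"tz":0,"ax":0,"ay":0,"az":0,"hand":30}
    - {"tx":0,"ty":0,"tz":0,"ax":0,"ay":0,"az":0,"hand":30}
    - {"tx":0,"ty":0,"tz":0,"ax":0,"ay":0,"az":0,"hand":30}
  newtons: 40

```text
time: 29.3
position: [0.3992, 0.2851, 0.004]
orientation: [[-0.075, 0.997, 0.002], [0.997, 0.075, 0.001], [0.0, 0.002, -1.0]]
wrist_force: [-1.2, -1.9, 11.7]
finger_gap: 0.0369
```

Request:
send_rows:
  moves:
    - {"tx":0,"ty":0,"tz":5,"ax":0,"ay":0,"az":0,"hand":30}
    - {"tx":0,"ty":0,"tz":20,"ax":0,"ay":0,"az":0,"hand":30}
    - {"tx":0,"ty":0,"tz":40,"ax":0,"ay":0,"az":0,"hand":30}
    - {"tx":0,"ty":0,"tz":40,"ax":0,"ay":0,"az":0,"hand":30}
    - {"tx":0,"ty":0,"tz":40,"ax":0,"ay":0,"az":0,"hand":30}
    - {"tx":0,"ty":0,"tz":0,"ax":0,"ay":0,"az":0,"hand":30}
    - {"tx":0,"ty":0,"tz":0,"ax":0,"ay":0,"az":0,"hand":30}

```text
time: 30.0
position: [0.3989, 0.285, 0.1492]
orientation: [[-0.075, 0.997, 0.002], [0.997, 0.075, 0.001], [0.001, 0.003, -1.0]]
wrist_force: [-0.3, 0.2, -0.8]
finger_gap: 0.0368
```

Run:
```python
from h import *
d=snap("wrist","w27")
```

```text
(no output)
```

View pics/w27.png

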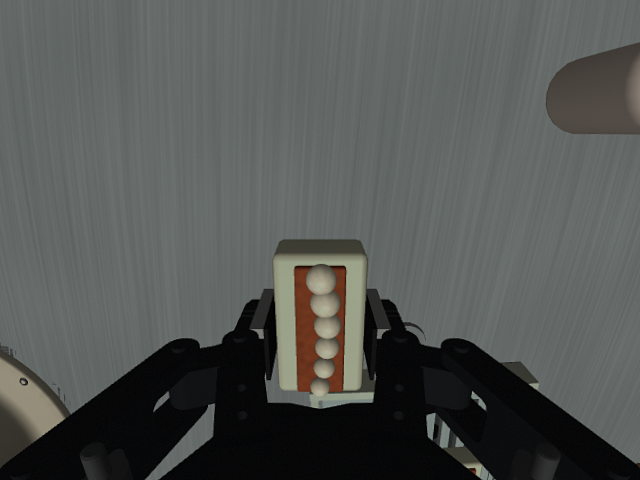

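Request:
send_rows:
  moves:
    - {"tx":23.3,"ty":-31.5,"tz":0,"ax":0,"ay":0,"az":0.3,"hand":30}
    - {"tx":23.3,"ty":-31.5,"tz":0,"ax":0,"ay":0,"az":0.3,"hand":30}
    - {"tx":23.3,"ty":-31.5,"tz":0,"ax":0,"ay":0,"az":0.3,"hand":30}
    - {"tx":23.3,"ty":-31.5,"tz":0,"ax":0,"ay":0,"az":0.4,"hand":30}
    - {"tx":23.3,"ty":-31.5,"tz":0,"ax":0,"ay":0,"az":0.4,"hand":30}
    - {"tx":23.3,"ty":-31.5,"tz":0,"ax":0,"ay":0,"az":0.3,"hand":30}
    - {"tx":0,"ty":0,"tz":-30,"ax":0,"ay":0,"az":0,"hand":30}
    - {"tx":0,"ty":0,"tz":-40,"ax":0,"ay":0,"az":0,"hand":30}
    - {"tx":0,"ty":0,"tz":0,"ax":0,"ay":0,"az":0,"hand":30}
    - {"tx":0,"ty":0,"tz":0,"ax":0,"ay":0,"az":0,"hand":30}

```text
time: 31.05
position: [0.5375, 0.0959, 0.0776]
orientation: [[-0.11, 0.994, -0.003], [0.994, 0.11, -0.0], [0.0, -0.003, -1.0]]
wrist_force: [0.5, 1.1, -0.0]
finger_gap: 0.037
```

Run:
```python
from h import *
d=snap("wrist","w28")
```

```text
(no output)
```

View pics/w28.png

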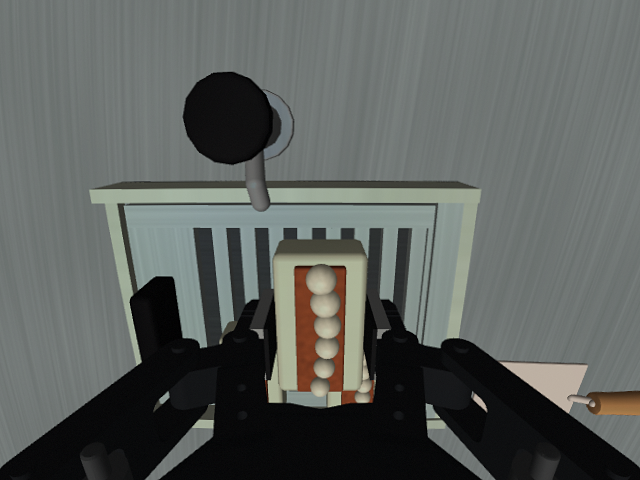

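Request:
send_rows:
  moves:
    - {"tx":0,"ty":0,"tz":-15,"ax":0,"ay":0,"az":0,"hand":30}
    - {"tx":0,"ty":0,"tz":-15,"ax":0,"ay":0,"az":0,"hand":30}
    - {"tx":0,"ty":0,"tz":-10,"ax":0,"ay":0,"az":0,"hand":30}
    - {"tx":0,"ty":0,"tz":-6,"ax":0,"ay":0,"az":0,"hand":30}
    - {"tx":0,"ty":0,"tz":-3,"ax":0,"ay":0,"az":0,"hand":30}
    - {"tx":0,"ty":0,"tz":-1.5,"ax":0,"ay":0,"az":0,"hand":30}
    - {"tx":0,"ty":0,"tz":0,"ax":0,"ay":0,"az":0,"hand":30}
    - {"tx":0,"ty":0,"tz":0,"ax":0,"ay":0,"az":0,"hand":30}

```text
time: 31.9
position: [0.5387, 0.0959, 0.0281]
orientation: [[-0.11, 0.994, 0.001], [0.994, 0.11, 0.0], [-0.0, 0.001, -1.0]]
wrist_force: [0.6, -0.2, -1.3]
finger_gap: 0.0373
```

Request:
send_rows:
  moves:
    - {"tx":0,"ty":0,"tz":-1.2,"ax":0,"ay":0,"az":0,"hand":30}
    - {"tx":0,"ty":0,"tz":-0.8,"ax":0,"ay":0,"az":0,"hand":30}
    - {"tx":0,"ty":0,"tz":0,"ax":0,"ay":0,"az":0,"hand":30}
    - {"tx":0,"ty":0,"tz":0,"ax":0,"ay":0,"az":0,"hand":30}

```text
time: 32.3
position: [0.5386, 0.0959, 0.026]
orientation: [[-0.11, 0.994, 0.001], [0.994, 0.11, 0.0], [-0.0, 0.001, -1.0]]
wrist_force: [-0.7, -0.3, 5.4]
finger_gap: 0.0373
```

Request:
send_rows:
  moves:
    - {"tx":0,"ty":0,"tz":0,"ax":0,"ay":0,"az":0,"hand":40}
    - {"tx":0,"ty":0,"tz":0,"ax":0,"ay":0,"az":0,"hand":46}
    - {"tx":0,"ty":0,"tz":0,"ax":0,"ay":0,"az":0,"hand":46}
    - {"tx":0,"ty":0,"tz":15,"ax":0,"ay":0,"az":0,"hand":46}
    - {"tx":0,"ty":0,"tz":40,"ax":0,"ay":0,"az":0,"hand":50}
    - {"tx":-10,"ty":-10,"tz":50,"ax":0,"ay":0,"az":0,"hand":50}
    - {"tx":-10,"ty":-30,"tz":40,"ax":0,"ay":0,"az":0,"hand":20}
    - {"tx":-10,"ty":-30,"tz":30,"ax":0,"ay":0,"az":0,"hand":0}
    - {"tx":-10,"ty":-20,"tz":0,"ax":0,"ay":0,"az":0,"hand":0}
    - {"tx":0,"ty":0,"tz":0,"ax":0,"ay":0,"az":0,"hand":0}

```text
time: 33.3
position: [0.4984, 0.0049, 0.1991]
orientation: [[-0.108, 0.994, 0.002], [0.994, 0.108, -0.001], [-0.001, 0.002, -1.0]]
wrist_force: [-0.6, -0.4, -0.8]
finger_gap: -0.0001
```

Run:
```python
from h import *
from plant import robot
d=snap("wrist","w30"); s=robot.observe();print(s["time"],s["position"],s["finger_gap"])
print(castfind(d,(0,0,640,480),.046))
d=snap("scene","s30");crop(d,160,180,480,400,"s30c",2.5)
```

```text
33.35 [0.49875291 0.00595449 0.19852231] 9.883280358560685e-05
[(538.5, 96.2, 33.2, 60.6, 6.4), (499.3, 18.5, 26.7, 61.2, 5.8), (568.7, 26.8, 33.2, 60.4, 6.5), (208.6, -266.1, 119.8, 183.8, -26.6)]
```

View pics/w30.png

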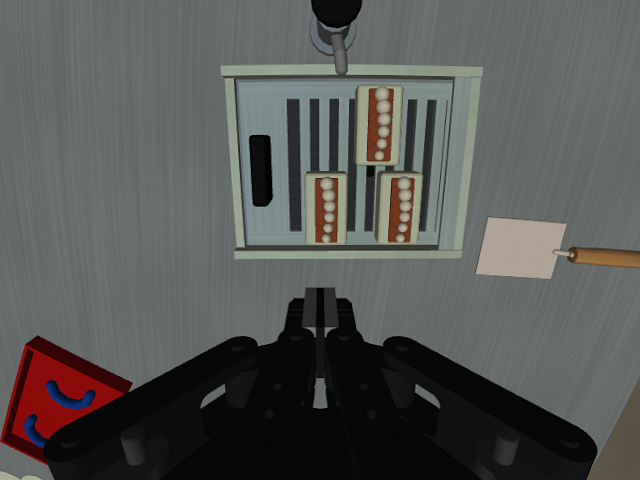

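View pics/s30c.png

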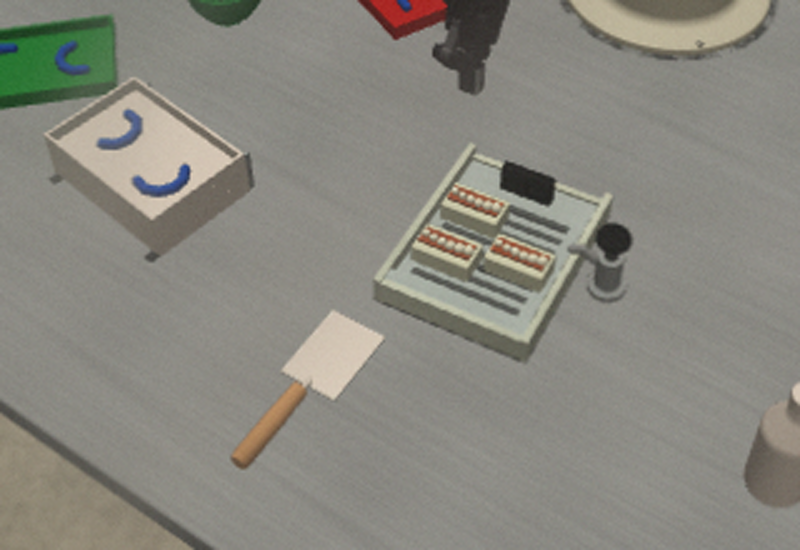

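All three casts stand on the plate. Next I'll press the plunger with shut fingers.

Request:
send_rows:
  moves:
    - {"tx":-1.4,"ty":34,"tz":0,"ax":0,"ay":0,"az":0,"hand":0}
    - {"tx":-1.4,"ty":34,"tz":0,"ax":0,"ay":0,"az":0,"hand":0}
    - {"tx":-1.4,"ty":34,"tz":0,"ax":0,"ay":0,"az":0,"hand":0}
    - {"tx":-1.4,"ty":34,"tz":0,"ax":0,"ay":0,"az":0,"hand":0}
    - {"tx":-1.4,"ty":34,"tz":-20,"ax":0,"ay":0,"az":0,"hand":0}
    - {"tx":0,"ty":0,"tz":-40,"ax":0,"ay":0,"az":0,"hand":0}
    - {"tx":0,"ty":0,"tz":-40,"ax":0,"ay":0,"az":0,"hand":0}
    - {"tx":0,"ty":0,"tz":0,"ax":0,"ay":0,"az":0,"hand":0}
    - {"tx":0,"ty":0,"tz":0,"ax":0,"ay":0,"az":0,"hand":0}

```text
time: 34.3
position: [0.4918, 0.1773, 0.0981]
orientation: [[-0.111, 0.994, -0.001], [0.994, 0.111, -0.0], [-0.0, -0.001, -1.0]]
wrist_force: [-0.4, -0.3, 0.1]
finger_gap: 0.0001
```

Run:
```python
from h import *
d=snap("wrist","w31")
d=snap("scene","s31");crop(d,340,200,480,320,"s31c",5)
```

```text
(no output)
```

View pics/w31.png

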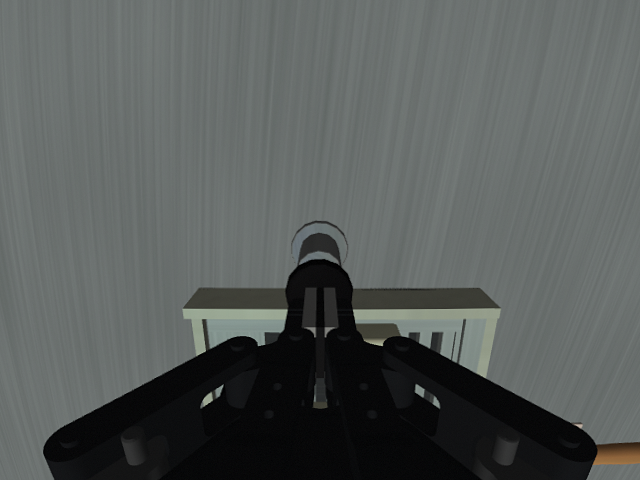

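View pics/s31c.png

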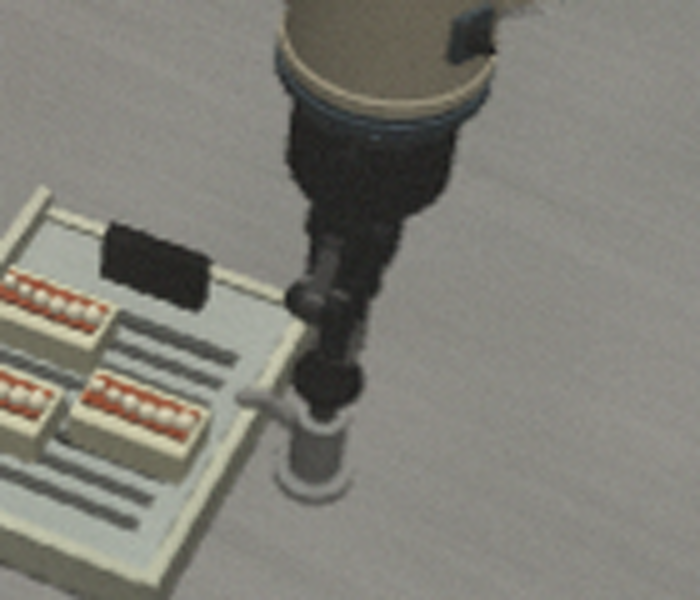

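The fingertips are over the head. I'll press down.

Request:
send_rows:
  moves:
    - {"tx":0,"ty":-1,"tz":-10,"ax":0,"ay":0,"az":0,"hand":0}
    - {"tx":0,"ty":0,"tz":-6,"ax":0,"ay":0,"az":0,"hand":0}
    - {"tx":0,"ty":0,"tz":-5,"ax":0,"ay":0,"az":0,"hand":0}
    - {"tx":0,"ty":0,"tz":-4,"ax":0,"ay":0,"az":0,"hand":0}
    - {"tx":0,"ty":0,"tz":-3,"ax":0,"ay":0,"az":0,"hand":0}
    - {"tx":0,"ty":0,"tz":0,"ax":0,"ay":0,"az":0,"hand":0}
    - {"tx":0,"ty":0,"tz":0,"ax":0,"ay":0,"az":0,"hand":0}

```text
time: 35.1
position: [0.4925, 0.1758, 0.0702]
orientation: [[-0.11, 0.994, 0.001], [0.994, 0.11, 0.0], [-0.0, 0.001, -1.0]]
wrist_force: [1.3, -0.6, 7.1]
finger_gap: -0.0002
```

Request:
send_rows:
  moves:
    - {"tx":0,"ty":0,"tz":-1.5,"ax":0,"ay":0,"az":0,"hand":0}
    - {"tx":0,"ty":0,"tz":-1,"ax":0,"ay":0,"az":0,"hand":0}
    - {"tx":0,"ty":0,"tz":0,"ax":0,"ay":0,"az":0,"hand":0}
    - {"tx":0,"ty":0,"tz":0,"ax":0,"ay":0,"az":0,"hand":0}

```text
time: 35.5
position: [0.4925, 0.1758, 0.068]
orientation: [[-0.11, 0.994, 0.002], [0.994, 0.11, 0.0], [-0.0, 0.002, -1.0]]
wrist_force: [-1.1, -2.3, 11.4]
finger_gap: 0.0
```

11.4 N is above the 8 N expected at the stop, and z = 68 mm matches it. I'll hold for more than 10 s.

Request:
send_rows:
  moves:
    - {"tx":0,"ty":0,"tz":-0.3,"ax":0,"ay":0,"az":0,"hand":0}
    - {"tx":0,"ty":0,"tz":0,"ax":0,"ay":0,"az":0,"hand":0}
    - {"tx":0,"ty":0,"tz":0,"ax":0,"ay":0,"az":0,"hand":0}
    - {"tx":0,"ty":0,"tz":0,"ax":0,"ay":0,"az":0,"hand":0}
    - {"tx":0,"ty":0,"tz":0,"ax":0,"ay":0,"az":0,"hand":0}
    - {"tx":0,"ty":0,"tz":0,"ax":0,"ay":0,"az":0,"hand":0}
    - {"tx":0,"ty":0,"tz":0,"ax":0,"ay":0,"az":0,"hand":0}
    - {"tx":0,"ty":0,"tz":0,"ax":0,"ay":0,"az":0,"hand":0}
    - {"tx":0,"ty":0,"tz":0,"ax":0,"ay":0,"az":0,"hand":0}
    - {"tx":0,"ty":0,"tz":0,"ax":0,"ay":0,"az":0,"hand":0}

```text
time: 36.5
position: [0.4925, 0.1758, 0.0679]
orientation: [[-0.11, 0.994, 0.002], [0.994, 0.11, 0.0], [-0.0, 0.002, -1.0]]
wrist_force: [-1.0, -2.4, 16.7]
finger_gap: -0.0002
```

Request:
send_rows:
  moves:
    - {"tx":0,"ty":0,"tz":0,"ax":0,"ay":0,"az":0,"hand":0}
    - {"tx":0,"ty":0,"tz":0,"ax":0,"ay":0,"az":0,"hand":0}
    - {"tx":0,"ty":0,"tz":0,"ax":0,"ay":0,"az":0,"hand":0}
    - {"tx":0,"ty":0,"tz":0,"ax":0,"ay":0,"az":0,"hand":0}
    - {"tx":0,"ty":0,"tz":0,"ax":0,"ay":0,"az":0,"hand":0}
    - {"tx":0,"ty":0,"tz":0,"ax":0,"ay":0,"az":0,"hand":0}
    - {"tx":0,"ty":0,"tz":0,"ax":0,"ay":0,"az":0,"hand":0}
    - {"tx":0,"ty":0,"tz":0,"ax":0,"ay":0,"az":0,"hand":0}
    - {"tx":0,"ty":0,"tz":0,"ax":0,"ay":0,"az":0,"hand":0}
    - {"tx":0,"ty":0,"tz":0,"ax":0,"ay":0,"az":0,"hand":0}

```text
time: 37.5
position: [0.4925, 0.1758, 0.0679]
orientation: [[-0.11, 0.994, 0.002], [0.994, 0.11, 0.0], [-0.0, 0.002, -1.0]]
wrist_force: [-1.3, -2.0, 17.4]
finger_gap: 0.0002
```

Request:
send_rows:
  moves:
    - {"tx":0,"ty":0,"tz":0,"ax":0,"ay":0,"az":0,"hand":0}
    - {"tx":0,"ty":0,"tz":0,"ax":0,"ay":0,"az":0,"hand":0}
    - {"tx":0,"ty":0,"tz":0,"ax":0,"ay":0,"az":0,"hand":0}
    - {"tx":0,"ty":0,"tz":0,"ax":0,"ay":0,"az":0,"hand":0}
    - {"tx":0,"ty":0,"tz":0,"ax":0,"ay":0,"az":0,"hand":0}
    - {"tx":0,"ty":0,"tz":0,"ax":0,"ay":0,"az":0,"hand":0}
    - {"tx":0,"ty":0,"tz":0,"ax":0,"ay":0,"az":0,"hand":0}
    - {"tx":0,"ty":0,"tz":0,"ax":0,"ay":0,"az":0,"hand":0}
    - {"tx":0,"ty":0,"tz":0,"ax":0,"ay":0,"az":0,"hand":0}
    - {"tx":0,"ty":0,"tz":0,"ax":0,"ay":0,"az":0,"hand":0}

```text
time: 38.5
position: [0.4925, 0.1758, 0.0679]
orientation: [[-0.11, 0.994, 0.002], [0.994, 0.11, 0.0], [-0.0, 0.002, -1.0]]
wrist_force: [-1.1, -2.2, 16.4]
finger_gap: -0.0
```

Request:
send_rows:
  moves:
    - {"tx":0,"ty":0,"tz":0,"ax":0,"ay":0,"az":0,"hand":0}
    - {"tx":0,"ty":0,"tz":0,"ax":0,"ay":0,"az":0,"hand":0}
    - {"tx":0,"ty":0,"tz":0,"ax":0,"ay":0,"az":0,"hand":0}
    - {"tx":0,"ty":0,"tz":0,"ax":0,"ay":0,"az":0,"hand":0}
    - {"tx":0,"ty":0,"tz":0,"ax":0,"ay":0,"az":0,"hand":0}
    - {"tx":0,"ty":0,"tz":0,"ax":0,"ay":0,"az":0,"hand":0}
    - {"tx":0,"ty":0,"tz":0,"ax":0,"ay":0,"az":0,"hand":0}
    - {"tx":0,"ty":0,"tz":0,"ax":0,"ay":0,"az":0,"hand":0}
    - {"tx":0,"ty":0,"tz":0,"ax":0,"ay":0,"az":0,"hand":0}
    - {"tx":0,"ty":0,"tz":0,"ax":0,"ay":0,"az":0,"hand":0}

```text
time: 39.5
position: [0.4926, 0.1758, 0.0679]
orientation: [[-0.11, 0.994, 0.002], [0.994, 0.11, 0.0], [-0.0, 0.002, -1.0]]
wrist_force: [-1.1, -2.8, 16.6]
finger_gap: -0.0
```

Request:
send_rows:
  moves:
    - {"tx":0,"ty":0,"tz":0,"ax":0,"ay":0,"az":0,"hand":0}
    - {"tx":0,"ty":0,"tz":0,"ax":0,"ay":0,"az":0,"hand":0}
    - {"tx":0,"ty":0,"tz":0,"ax":0,"ay":0,"az":0,"hand":0}
    - {"tx":0,"ty":0,"tz":0,"ax":0,"ay":0,"az":0,"hand":0}
    - {"tx":0,"ty":0,"tz":0,"ax":0,"ay":0,"az":0,"hand":0}
    - {"tx":0,"ty":0,"tz":0,"ax":0,"ay":0,"az":0,"hand":0}
    - {"tx":0,"ty":0,"tz":0,"ax":0,"ay":0,"az":0,"hand":0}
    - {"tx":0,"ty":0,"tz":0,"ax":0,"ay":0,"az":0,"hand":0}
    - {"tx":0,"ty":0,"tz":0,"ax":0,"ay":0,"az":0,"hand":0}
    - {"tx":0,"ty":0,"tz":0,"ax":0,"ay":0,"az":0,"hand":0}

```text
time: 40.5
position: [0.4925, 0.1758, 0.0679]
orientation: [[-0.11, 0.994, 0.002], [0.994, 0.11, 0.0], [-0.0, 0.002, -1.0]]
wrist_force: [-1.4, -2.5, 16.3]
finger_gap: 0.0
```

Request:
send_rows:
  moves:
    - {"tx":0,"ty":0,"tz":0,"ax":0,"ay":0,"az":0,"hand":0}
    - {"tx":0,"ty":0,"tz":0,"ax":0,"ay":0,"az":0,"hand":0}
    - {"tx":0,"ty":0,"tz":0,"ax":0,"ay":0,"az":0,"hand":0}
    - {"tx":0,"ty":0,"tz":0,"ax":0,"ay":0,"az":0,"hand":0}
    - {"tx":0,"ty":0,"tz":0,"ax":0,"ay":0,"az":0,"hand":0}
    - {"tx":0,"ty":0,"tz":0,"ax":0,"ay":0,"az":0,"hand":0}
    - {"tx":0,"ty":0,"tz":0,"ax":0,"ay":0,"az":0,"hand":0}
    - {"tx":0,"ty":0,"tz":0,"ax":0,"ay":0,"az":0,"hand":0}
    - {"tx":0,"ty":0,"tz":0,"ax":0,"ay":0,"az":0,"hand":0}
    - {"tx":0,"ty":0,"tz":0,"ax":0,"ay":0,"az":0,"hand":0}

```text
time: 41.5
position: [0.4925, 0.1758, 0.0679]
orientation: [[-0.11, 0.994, 0.002], [0.994, 0.11, 0.0], [-0.0, 0.002, -1.0]]
wrist_force: [-1.5, -2.6, 16.0]
finger_gap: 0.0001
```

Request:
send_rows:
  moves:
    - {"tx":0,"ty":0,"tz":0,"ax":0,"ay":0,"az":0,"hand":0}
    - {"tx":0,"ty":0,"tz":0,"ax":0,"ay":0,"az":0,"hand":0}
    - {"tx":0,"ty":0,"tz":0,"ax":0,"ay":0,"az":0,"hand":0}
    - {"tx":0,"ty":0,"tz":0,"ax":0,"ay":0,"az":0,"hand":0}
    - {"tx":0,"ty":0,"tz":0,"ax":0,"ay":0,"az":0,"hand":0}
    - {"tx":0,"ty":0,"tz":0,"ax":0,"ay":0,"az":0,"hand":0}
    - {"tx":0,"ty":0,"tz":0,"ax":0,"ay":0,"az":0,"hand":0}
    - {"tx":0,"ty":0,"tz":0,"ax":0,"ay":0,"az":0,"hand":0}
    - {"tx":0,"ty":0,"tz":0,"ax":0,"ay":0,"az":0,"hand":0}
    - {"tx":0,"ty":0,"tz":0,"ax":0,"ay":0,"az":0,"hand":0}

```text
time: 42.5
position: [0.4925, 0.1758, 0.0679]
orientation: [[-0.11, 0.994, 0.002], [0.994, 0.11, 0.0], [-0.0, 0.002, -1.0]]
wrist_force: [-1.0, -1.9, 16.2]
finger_gap: 0.0003
```

Request:
send_rows:
  moves:
    - {"tx":0,"ty":0,"tz":0,"ax":0,"ay":0,"az":0,"hand":0}
    - {"tx":0,"ty":0,"tz":0,"ax":0,"ay":0,"az":0,"hand":0}
    - {"tx":0,"ty":0,"tz":0,"ax":0,"ay":0,"az":0,"hand":0}
    - {"tx":0,"ty":0,"tz":0,"ax":0,"ay":0,"az":0,"hand":0}
    - {"tx":0,"ty":0,"tz":0,"ax":0,"ay":0,"az":0,"hand":0}
    - {"tx":0,"ty":0,"tz":0,"ax":0,"ay":0,"az":0,"hand":0}
    - {"tx":0,"ty":0,"tz":0,"ax":0,"ay":0,"az":0,"hand":0}
    - {"tx":0,"ty":0,"tz":0,"ax":0,"ay":0,"az":0,"hand":0}
    - {"tx":0,"ty":0,"tz":0,"ax":0,"ay":0,"az":0,"hand":0}
    - {"tx":0,"ty":0,"tz":0,"ax":0,"ay":0,"az":0,"hand":0}

```text
time: 43.5
position: [0.4925, 0.1758, 0.0679]
orientation: [[-0.11, 0.994, 0.002], [0.994, 0.11, 0.0], [-0.0, 0.002, -1.0]]
wrist_force: [-1.1, -3.2, 17.1]
finger_gap: -0.0001
```

Request:
send_rows:
  moves:
    - {"tx":0,"ty":0,"tz":0,"ax":0,"ay":0,"az":0,"hand":0}
    - {"tx":0,"ty":0,"tz":0,"ax":0,"ay":0,"az":0,"hand":0}
    - {"tx":0,"ty":0,"tz":0,"ax":0,"ay":0,"az":0,"hand":0}
    - {"tx":0,"ty":0,"tz":0,"ax":0,"ay":0,"az":0,"hand":0}
    - {"tx":0,"ty":0,"tz":0,"ax":0,"ay":0,"az":0,"hand":0}
    - {"tx":0,"ty":0,"tz":0,"ax":0,"ay":0,"az":0,"hand":0}
    - {"tx":0,"ty":0,"tz":0,"ax":0,"ay":0,"az":0,"hand":0}
    - {"tx":0,"ty":0,"tz":0,"ax":0,"ay":0,"az":0,"hand":0}
    - {"tx":0,"ty":0,"tz":0,"ax":0,"ay":0,"az":0,"hand":0}
    - {"tx":0,"ty":0,"tz":0,"ax":0,"ay":0,"az":0,"hand":0}

```text
time: 44.5
position: [0.4925, 0.1758, 0.0679]
orientation: [[-0.11, 0.994, 0.002], [0.994, 0.11, 0.0], [-0.0, 0.002, -1.0]]
wrist_force: [-0.6, -2.6, 17.2]
finger_gap: -0.0002
```

Request:
send_rows:
  moves:
    - {"tx":0,"ty":0,"tz":0,"ax":0,"ay":0,"az":0,"hand":0}
    - {"tx":0,"ty":0,"tz":0,"ax":0,"ay":0,"az":0,"hand":0}
    - {"tx":0,"ty":0,"tz":0,"ax":0,"ay":0,"az":0,"hand":0}
    - {"tx":0,"ty":0,"tz":0,"ax":0,"ay":0,"az":0,"hand":0}
    - {"tx":0,"ty":0,"tz":0,"ax":0,"ay":0,"az":0,"hand":0}
    - {"tx":0,"ty":0,"tz":0,"ax":0,"ay":0,"az":0,"hand":0}
    - {"tx":0,"ty":0,"tz":0,"ax":0,"ay":0,"az":0,"hand":0}
    - {"tx":0,"ty":0,"tz":0,"ax":0,"ay":0,"az":0,"hand":0}
    - {"tx":0,"ty":0,"tz":0,"ax":0,"ay":0,"az":0,"hand":0}
    - {"tx":0,"ty":0,"tz":0,"ax":0,"ay":0,"az":0,"hand":0}

```text
time: 45.5
position: [0.4926, 0.1758, 0.0679]
orientation: [[-0.11, 0.994, 0.002], [0.994, 0.11, 0.0], [-0.0, 0.002, -1.0]]
wrist_force: [-1.2, -2.6, 17.0]
finger_gap: -0.0002
```

Run:
```python
from h import *
d=snap("scene","s32");crop(d,160,180,480,400,"s32c",2.5)
```

```text
(no output)
```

View pics/s32c.png

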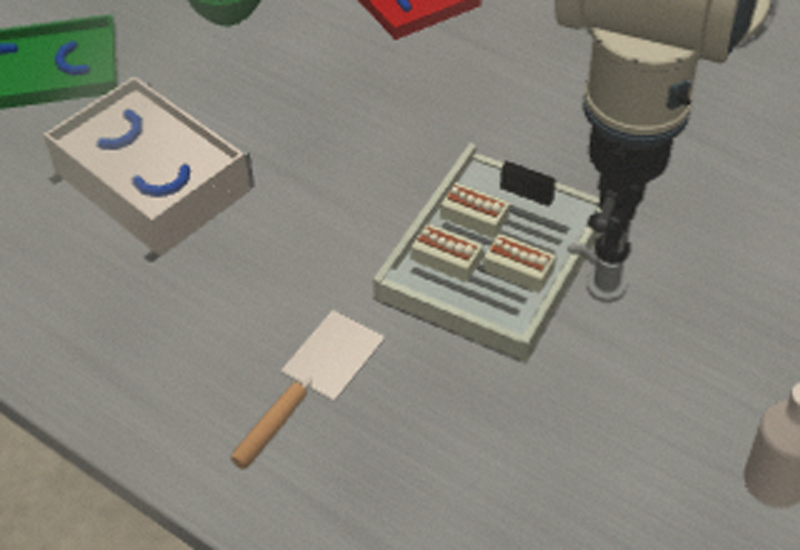

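The plunger has been down for over 10 s. I'll release it and rise clear.

Request:
send_rows:
  moves:
    - {"tx":0,"ty":0,"tz":0,"ax":0,"ay":0,"az":0,"hand":0}
    - {"tx":0,"ty":0,"tz":0,"ax":0,"ay":0,"az":0,"hand":0}
    - {"tx":0,"ty":0,"tz":0,"ax":0,"ay":0,"az":0,"hand":0}
    - {"tx":0,"ty":0,"tz":4,"ax":0,"ay":0,"az":0,"hand":0}
    - {"tx":0,"ty":0,"tz":6,"ax":0,"ay":0,"az":0,"hand":0}
    - {"tx":0,"ty":0,"tz":10,"ax":0,"ay":0,"az":0,"hand":0}
    - {"tx":0,"ty":0,"tz":30,"ax":0,"ay":0,"az":0,"hand":0}
    - {"tx":0,"ty":0,"tz":40,"ax":0,"ay":0,"az":0,"hand":0}
    - {"tx":-10,"ty":-30,"tz":40,"ax":0,"ay":0,"az":0,"hand":0}
    - {"tx":-10,"ty":-40,"tz":10,"ax":0,"ay":0,"az":0,"hand":0}

```text
time: 46.55
position: [0.4734, 0.1069, 0.2103]
orientation: [[-0.113, 0.994, 0.006], [0.994, 0.113, 0.001], [0.0, 0.006, -1.0]]
wrist_force: [1.3, -1.2, -0.6]
finger_gap: 0.0004
```

Request:
send_rows:
  moves:
    - {"tx":-10,"ty":-40,"tz":0,"ax":0,"ay":0,"az":0,"hand":0}
    - {"tx":-5,"ty":-40,"tz":0,"ax":0,"ay":0,"az":0,"hand":0}
    - {"tx":0,"ty":0,"tz":0,"ax":0,"ay":0,"az":0,"hand":0}
    - {"tx":0,"ty":0,"tz":0,"ax":0,"ay":0,"az":0,"hand":0}
    - {"tx":0,"ty":0,"tz":0,"ax":0,"ay":0,"az":0,"hand":0}

```text
time: 47.05
position: [0.4572, 0.0271, 0.2066]
orientation: [[-0.11, 0.994, 0.001], [0.994, 0.11, 0.0], [0.0, 0.001, -1.0]]
wrist_force: [0.0, -0.1, -0.4]
finger_gap: -0.0003
```

Run:
```python
from h import *
from plant import robot
np.set_printoptions(precision=4,suppress=True)
d=snap("wrist","w33"); print(castfind(d,(0,0,640,480),.046)); crop(d,200,0,520,260,"w33c",2.3)
d=snap("scene","s33");crop(d,160,180,480,400,"s33c",2.5)
print(robot.observe()["wrist_force"],robot.observe()["time"])
```

```text
[(538.8, 95.9, 32.9, 60.0, 6.7), (572.6, 27.4, 25.5, 60.2, 6.4), (492.1, 10.2, 19.4, 58.7, 12.3), (169.0, -236.3, 73.9, 192.4, -43.9)]
[-0.7998  0.2298 -0.0467] 47.15
```

View pics/s33c.png

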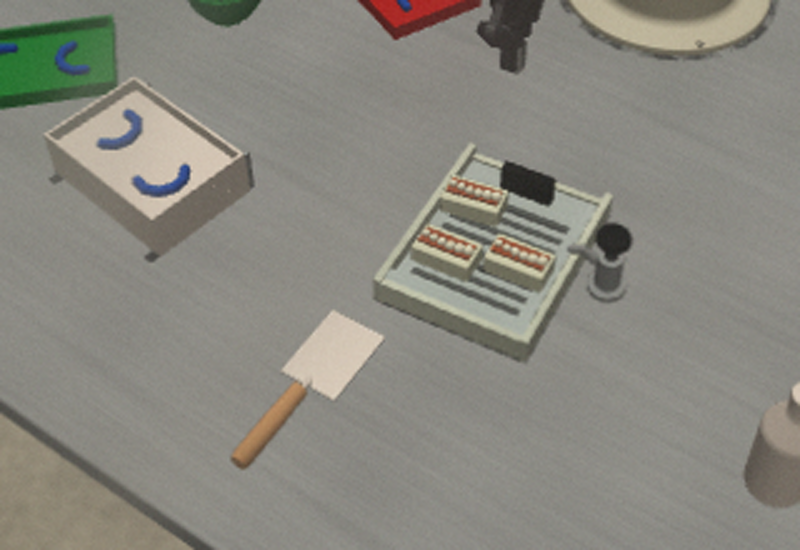

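View pics/w33c.png

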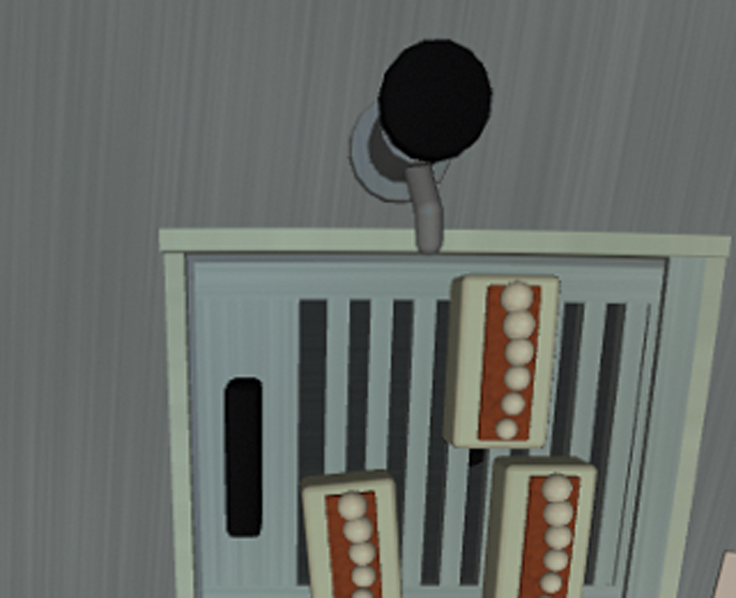

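The cast nearest the grip has shifted since the last view; it looks as if it was knocked. I'll take a closer look.

Request:
send_rows:
  moves:
    - {"tx":0,"ty":-40,"tz":0,"ax":0,"ay":0,"az":0,"hand":0}
    - {"tx":0,"ty":-20,"tz":0,"ax":0,"ay":0,"az":0,"hand":0}
    - {"tx":0,"ty":0,"tz":0,"ax":0,"ay":0,"az":0,"hand":0}
    - {"tx":0,"ty":0,"tz":0,"ax":0,"ay":0,"az":0,"hand":0}
    - {"tx":0,"ty":0,"tz":0,"ax":0,"ay":0,"az":0,"hand":0}

```text
time: 47.65
position: [0.4572, -0.0326, 0.2064]
orientation: [[-0.111, 0.994, 0.0], [0.994, 0.111, 0.0], [0.0, 0.0, -1.0]]
wrist_force: [-1.0, 0.8, -1.0]
finger_gap: -0.0002
```

Run:
```python
from h import *
from plant import robot
np.set_printoptions(precision=4,suppress=True)
d=snap("wrist","w34"); crop(d,240,0,520,280,"w34c",2.1)
a=np.radians(6.33);B=np.array([[np.cos(a),np.sin(a)],[-np.sin(a),np.cos(a)]])
for c in castfind(d,(0,0,640,480),.046): print(c,(np.array(c[:2])-[521,57.6])@B.T)
d=snap("scene","s34");crop(d,310,220,430,330,"s34c",5.4)
```

```text
(537.9, 96.0, 34.6, 61.0, 6.5) [21.0307 36.3026]
(568.2, 27.1, 34.5, 60.8, 6.4) [ 43.5495 -35.5181]
(491.1, 10.9, 34.1, 61.6, 12.2) [-34.8666 -43.1187]
(210.4, -267.9, 121.9, 181.3, -24.2) [-344.5943 -289.2704]
```

View pics/w34c.png

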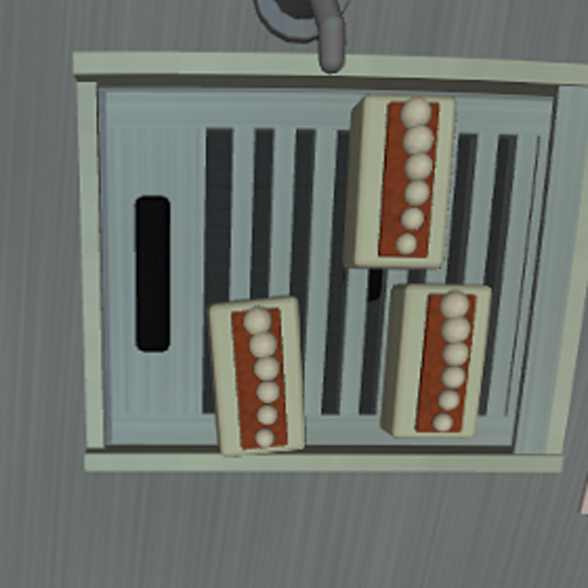

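View pics/s34c.png

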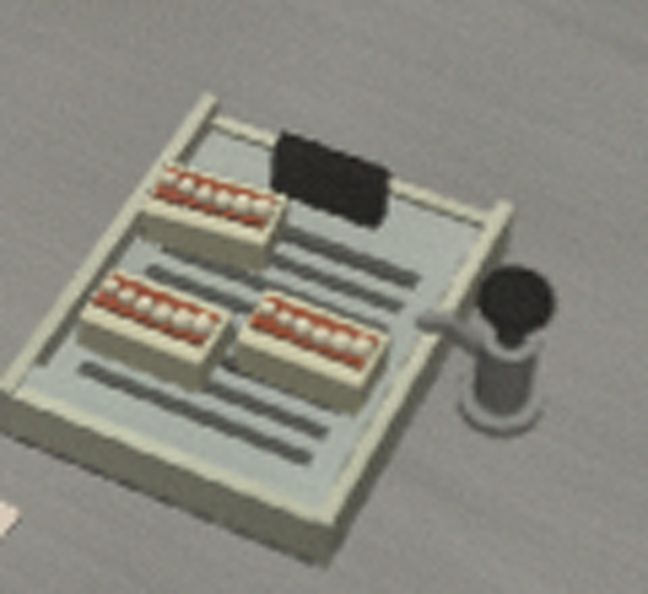

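Run:
```python
from h import *
np.set_printoptions(precision=4,suppress=True)
d=load("w34.npz");s=load("s34.npz")
W=lambda x,y:(240+(x+.5)/2.1-.5,(y+.5)/2.1-.5); S=lambda x,y:(310+(x+.5)/5.4-.5,220+(y+.5)/5.4-.5)
for n,ws,ss in [("knocked +y end far",(298,298),(270,232)),("knocked -y far",(303,450),(147,207)),("knocked +y near",(210,305),(285,200)),
  ("ref +y far",(490,287),(208,360)),("ref -y far",(476,437),(80,320))]:
    print(n,tri([d,s],[W(*ws),S(*ss)]))
d2=d["img"]
# tooth row: first/last tooth centres in wrist, assumed height .054
for a,b in [((257,320),(264,438)),((455,305),(443,422)),((416,112),(406,244))]:
    p=cast(d,[W(*a),W(*b)],.054); print("tooth row length",np.linalg.norm(p[0]-p[1]))
```

```text
knocked +y end far [0.5005 0.0478 0.0544]
knocked -y far [ 0.5142 -0.0146  0.0477]
knocked +y near [0.4672 0.039  0.0419]
ref +y far [0.5803 0.0627 0.0476]
ref -y far [ 0.5908 -0.0013  0.0446]
tooth row length 0.04898476409769562
tooth row length 0.04827723335628887
tooth row length 0.0485549879724719
```

I can't rule out a small tilt at this resolution, so I'll look from lower down.

Request:
send_rows:
  moves:
    - {"tx":0,"ty":-30,"tz":-30,"ax":0,"ay":0,"az":0,"hand":0}
    - {"tx":0,"ty":-20,"tz":-40,"ax":0,"ay":0,"az":0,"hand":0}
    - {"tx":0,"ty":-20,"tz":-30,"ax":0,"ay":0,"az":0,"hand":0}
    - {"tx":0,"ty":0,"tz":0,"ax":0,"ay":0,"az":0,"hand":0}
    - {"tx":0,"ty":0,"tz":0,"ax":0,"ay":0,"az":0,"hand":0}

```text
time: 48.25
position: [0.4571, -0.1031, 0.1064]
orientation: [[-0.11, 0.994, -0.001], [0.994, 0.11, 0.001], [0.001, -0.001, -1.0]]
wrist_force: [0.4, -0.2, -0.7]
finger_gap: -0.0
```

Run:
```python
from h import *
d=snap("wrist","w35"); crop(d,180,0,580,300,"w35c",2)
```

Request:
send_rows:
  moves:
    - {"tx":-25,"ty":0,"tz":0,"ax":0,"ay":0,"az":0,"hand":0}
    - {"tx":-25,"ty":0,"tz":0,"ax":0,"ay":0,"az":0,"hand":0}
    - {"tx":-20,"ty":0,"tz":0,"ax":0,"ay":0,"az":0,"hand":0}
    - {"tx":0,"ty":0,"tz":0,"ax":0,"ay":0,"az":0,"hand":0}
    - {"tx":0,"ty":0,"tz":0,"ax":0,"ay":0,"az":0,"hand":0}

```text
time: 48.8
position: [0.3882, -0.1033, 0.1076]
orientation: [[-0.111, 0.994, 0.003], [0.994, 0.111, -0.001], [-0.001, 0.003, -1.0]]
wrist_force: [0.7, 0.0, -0.4]
finger_gap: 0.0001
```

Run:
```python
from h import *
d=snap("wrist","w36"); crop(d,240,0,640,300,"w36c",2)
```

```text
(no output)
```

View pics/w35c.png

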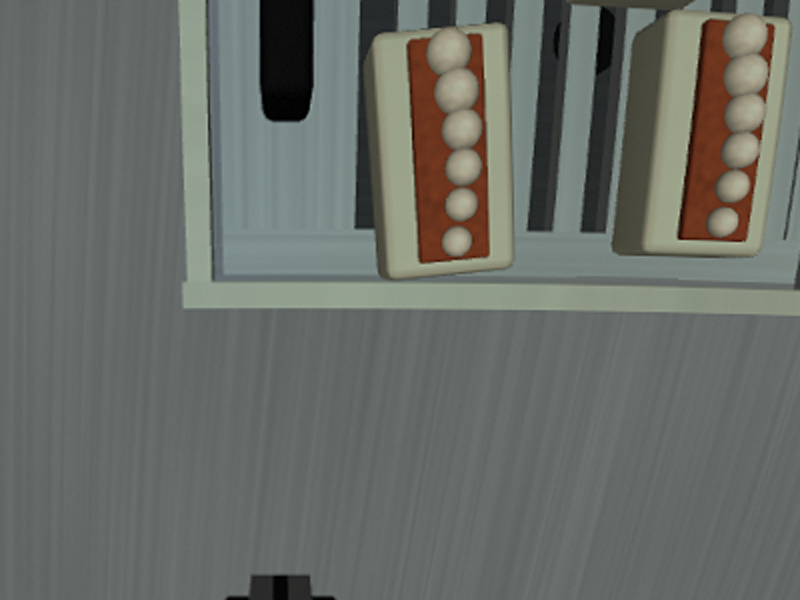

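View pics/w36c.png

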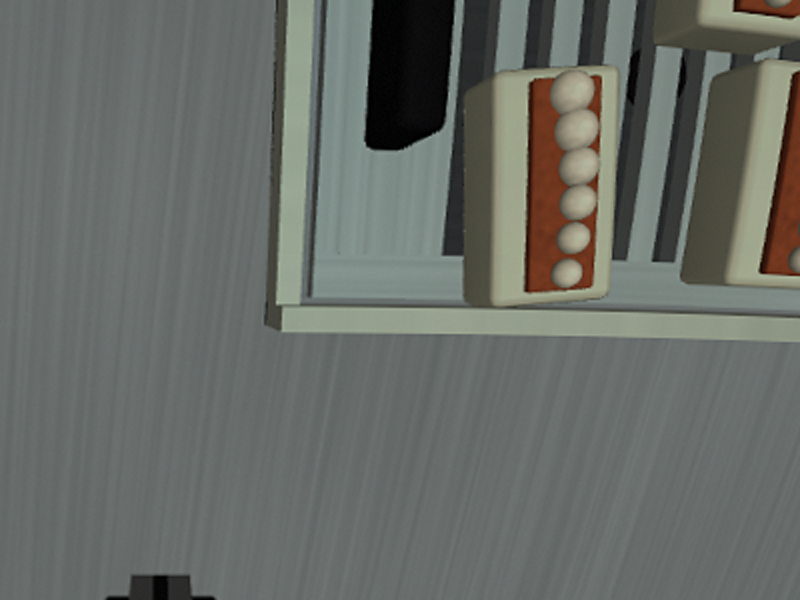

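Run:
```python
from h import *
np.set_printoptions(precision=4,suppress=True)
a=load("w35.npz");b=load("w36.npz")
A=lambda x,y:(180+(x+.5)/2-.5,(y+.5)/2-.5); B=lambda x,y:(240+(x+.5)/2-.5,(y+.5)/2-.5)
for n,p,q in [("ridge BL",(420,263),(527,292)),("ridge BR",(490,257),(593,288)),("ridge TL",(408,40),(530,79)),("base TR",(506,27),(616,68)),("base BR",(512,264),(608,296)),("base TL",(380,36),(503,74)),("base BL",(390,277),(500,304)),
 ("tooth1",(449,49),(573,91)),("tooth6",(457,241),(567,273)),("ref base BL",(647,253),(728,283)),("grip BR",(307,121),(393,150))]:
    print(n,tri([a,b],[A(*p),B(*q)]))
```

```text
ridge BL [ 0.4882 -0.019   0.049 ]
ridge BR [ 0.5076 -0.015   0.0499]
ridge TL [0.4762 0.0381 0.0473]
base TR [0.5031 0.0465 0.0428]
base BR [ 0.5156 -0.0161  0.046 ]
base TL [0.4686 0.0384 0.0463]
base BL [ 0.48   -0.0237  0.0507]
tooth1 [0.4865 0.0355 0.0525]
tooth6 [ 0.4968 -0.0122  0.0528]
ref base BL [ 0.5568 -0.0069  0.0425]
grip BR [0.4521 0.0219 0.011 ]
```

The knocked cast is still flat. Its ridge and tooth heights agree end to end within about 2 mm, where resting on the wall would lift one end about 12 mm. Its centre is at about x = -35, y = -43 mm in the basin frame, which is inside the limits. The plunger is up and the robot is clear, so I'll hand in.

Run:
```python
from plant import robot
s=robot.observe();print(s["time"],s["position"],s["wrist_force"],robot.sign_off())
```

```text
the job is handed in; nothing more can be done
48.85 [ 0.38863454 -0.1035175   0.10743551] [ 0.00509446  0.83815722 -1.21975581] None
```

The job is handed in at 48.9 s, and by my last checks every part of it was done; no verdict was given.

**What I did:**
- **Plate:** I drew it out about 150 mm and carried it to the basin. I tucked its rear edge about 11 mm under the lip at a 6° tilt, then lowered it flat until it touched the ledge.
- **Models:** I stood all three models that were present on the plate, teeth up.
- **Valve:** I pressed the plunger to its stop (z = 68 mm, 16–17 N) for a little over 10 s, then let it rise.

**What the last pictures showed:**
- The plate was seated and the trays were still stacked in the rack.
- The plunger was up again, and the spatula and bottle were where they started. I last saw the bowl whole while drawing the plate out; after that only its edge was in view.
- The gripper was clear of everything.

**One check disagreed.** Between the end of the hold and my next look, the model nearest the grip was knocked about 14 mm, to roughly x = -35, y = -43 mm, against the side wall. I left it there because it was still within the limits.

Its ridge and teeth measured level within about 2–3 mm. The readings from its base corners were noisier, and on their own would allow a tilt of up to about 6°, still under the 7° limit. I judged it upright from the ridge, the teeth and the pictures.

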